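# Prop the parts cabinet so its drawers stay shut

### The job

The drawers of the small-parts cabinet keep creeping open, so give it a slight backward lean: tip it gently back on its rear bottom edge, without lifting it off the bench or shifting it from its place, until it leans by itself on the stop rail behind it, and let go. Slide the packing plate, tip first and lying flat, about 3 cm under the middle of the raised front, square to it, and let go of it; then take the cabinet again and lower it gently forward so that it stands on the plate. Leave the tin, the coupling and the screwdriver alone.

Things in the scene. Friction and masses are not known exactly. Their poses are not given: they have to be found in the camera images.
- stop: Grey steel stop frame fixed to the bench: two posts 165 mm high, 250 mm apart, joined by a level black rubber rail 20 mm in diameter, its axis 150 mm above the bench. Origin on the bench straight below the rail's middle; x points away from the cabinet (the way it tips back), y along the rail, z up. Its feet lie on the far side; the space between cabinet and rail is free.
- cab_center (a point): Centre of the blue drawer cabinet, 80 mm deep (x), 160 wide (y), 210 high, 0.6 to 1 kg, centre of mass near here; x points from the drawer fronts to the rear, z up. Drawers do not move. Upright on the bench, rear face 89 to 99 mm before the rail's axis, square to the rail within 3 degrees. Tipped back, it balances at about 21 degrees and leans on the rail at 27 to 31.
- cab_handle (a point): Middle of the cabinet's carrying handle: a round steel bar 12 mm in diameter, 100 mm long along the cabinet's y, its axis 50 mm above the cabinet's top (260 mm above its underside, over the middle of its depth); free underneath except for a post at each end. Axes as the cabinet's.
- cab_front (a point): Middle of the cabinet's front bottom edge (40 mm in front of the centre, at the underside). Axes as the cabinet's.
- cab_rear (a point): Middle of the cabinet's rear bottom edge, about which it tips. Axes as the cabinet's.
- plate_fin (a point): Orange grip fin of the loose aluminium packing plate: 14 mm thick (y), 34 long (x), rising 44 above the plate's top. This point is 30 mm above the plate's underside, 110 mm behind its tip. Plate: 130 mm long (x), 60 wide (y), 6 thick, 0.17 kg; x points from fin to tip, z up. It lies flat, its tip roughly towards the cabinet's front.
- plate_tip (a point): Middle of the plate's front (tip) edge, 3 mm above the plate's underside. Axes as the plate's.
- tin: Bystander: a yellow tin 68 mm in diameter, 85 mm high, upright; origin at the centre of its underside.
- coupling: Bystander: a white plastic pipe coupling, 60 mm outside diameter, 60 mm high, standing on end; origin at the centre of its underside.
- driver: Bystander: a screwdriver lying on the bench; x along it, from handle to tip.
Not all that is in view belongs to the job. What is meant by the part that bears plate_fin is not pink, and is the larger of those in its own colour.

How it is judged:
By the outcome, as a careful person would: the job done as asked, in the order asked, and still so for the second after the job is handed in, with the robot touching nothing.
It also fails if it takes over 72 s, if anything falls off the work surface, if the arm or the gripper's body presses on something with over 40 N, if the wrist force passes 120 N, or if a joint passes its speed limit or range.

### The arm

A 7-joint arm with a two-finger parallel gripper is mounted at the origin on the work surface. World frame = base frame: x ahead of the robot, y to its left, z up, the work surface at z = 0. Lengths are in m, angles in rad, forces in N, time in s.
With the tool pointing down it reaches from about 0.4 to 0.85 m from the base axis. Payload 4.4 kg.
Tool frame: the origin (TCP) lies at the very end of the fingers, on their centre line; the grasp point (between the pads) lies 19 mm behind it; z points along the fingers, x is the direction in which the jaws open and shut, and the axes are right-handed (so a half turn about z gives the same grasp; the last joint's range is limited). The gripper opens to 94 mm and grips with 3 to 60 N. Pads are 16 mm wide; open, the fingers measure 119 mm over their backs; the gripper's body (75 mm by 177 mm) begins 78 mm behind the grasp point.
Start: joints at [1.206, 0.628, 0.038, 1.517, -0.027, 0.996, -0.02], TCP at [0.191, -0.621, 0.205] pointing down, gripper open.
Joint ranges: [-3.06, 3.06], [-0.37, 2.12], [-1.25, 1.32], [0.18, 2.47], [-1.1, 4.24], [0.23, 1.98], [-2.94, 2.94]. Speed limits (rad/s): [2.57, 2.57, 3.14, 3.14, 3.14, 3.14, 3.14].

### API

Orientations are given as a 3x3 rotation matrix whose columns are the frame's x, y, z axes.
In Python, from rig import sensors, eyes, env gives the robot as it stands.
- The arm moves only by the tool drive_tool, never from a script. Its argument "deltas" is a list of rows, each a list of 7 numbers: the turn, a rotation vector about the tool's x, y, z in rad, then the shift along the tool's x, y, z in m, then the finger opening in m, from 0 to 0.094. In form: [[ax, ay, az, x, y, z, hand], ...]. A call has 1 to 5 rows; each row shifts and turns the commanded pose from where the row before left it, along the tool's axes as they then stand; what a row does not reach is not made up. A row lasts 1/12 s, in which the tool goes at most 41.7 mm and 7.16 degrees, less where a joint would pass 70% of its speed; a pose out of reach is approached as far as the arm can. A call is refused whole if a number of a shift passes 0.0417 or a number of a turn 0.125, either way. A call with a gripper value outside its range is refused whole. The fingers move at their own pace and stop on an object; "newtons" is the grip in N (left out, the last holds). Time passes only in rows, so rows that do not move let the fingers close. It gives the time, the measured TCP pose, the force and the opening at its end, in the units of the state.
- sensors.sense(): the state, without advancing time (a new reading comes with each control period).
- eyes.get_image(name): name is "scene" or "top"; returns a dict with "pixels" (384x512x3 uint8, red, green, blue), "K" (3x3 intrinsics, pixels), "T" (4x4, takes a point from camera to world coordinates). Camera axes: x right, y up, looking along -z (the intrinsics and any distortion apply to the point x, -y, -z); pixel columns grow to the right and rows downward; lengths in m; the calibration is good to about 2 mm. A picture is of the moment at which its call begins. There is no depth.
- env.sign_off(): hands the job in, once; it reports no verdict.
The state is a dict: "clock": time; "qpos": joint angles; "joint_velocities": joint speeds; "joint_torque": joint torques, N m; "ee_pos": TCP position; "tool_rot": TCP orientation; "force": force on the tool from outside, world axes, zero at the start; "moment": the same for the moment, N m; "opening": finger opening in m.
Only numpy, scipy, OpenCV 4.12 (cv2) and the standard library are available. Lean on these libraries where they do the work, as an engineer would, in place of code of your own. Each camera call takes 0.05 s, during which the arm holds its last target.

## Working session

There is one attempt and no reset: what is moved stays moved. The work goes in short steps, Python scripts to look and compute and a tool call to move; the robot and the scene stay as the last step left them, time stands still between calls to the robot, and variables do not carry over. Pictures are saved under pics/ and viewed, and the job is handed in when it is done.

Besides the shell and the picture viewer there is one more tool, called after ">>>" as a command line: name --pt "numbers of a row" for each row, then --argument value for the rest. drive_tool: Moves the arm, as the interface text tells. Its arguments: {"type":"object","properties":{"deltas":{"type":"array"},"newtons":{"type":"number"}},"required":["deltas"]}

```bash
ls; mkdir -p pics; python3 - <<'E'
from rig import sensors, eyes, env
import cv2,numpy as np
s=sensors.sense(); print(s)
for n in("scene","top"):
    d=eyes.get_image(n); print(n,d["K"],d["T"],d.keys()); np.savez(f"pics/{n}0.npz",**d)
    cv2.imwrite(f"pics/{n}0.png",d["pixels"][:,:,::-1])
E
```

```text
pics
{'clock': 0.0, 'qpos': array([ 1.20622167,  0.62929701,  0.03842404,  1.51834861, -0.02698824,
        0.99630265, -0.0199784 ]), 'joint_velocities': array([-0.00142176,  0.00034465,  0.00104474,  0.00088993,  0.00150603,
        0.00074752,  0.00072888]), 'joint_torque': array([-9.31486466e-04, -5.49738371e+01,  1.14300828e+00, -1.86641818e+01,
       -5.23856655e-02,  2.33726820e-02,  1.34210736e-04]), 'ee_pos': array([ 0.1911679 , -0.62056358,  0.20459184]), 'tool_rot': array([[ 2.94389879e-01, -9.55685243e-01, -5.60831879e-04],
       [-9.55683640e-01, -2.94390412e-01,  1.75054214e-03],
       [-1.83807082e-03,  2.06359637e-05, -9.99998311e-01]]), 'force': array([-0.2925792 ,  0.35666265,  0.55818294]), 'moment': array([0.03616723, 0.01373205, 0.01514572]), 'opening': 0.09419387467035867}
scene [[445.65810996   0.         251.08614973]
 [  0.         445.65810996 186.70196719]
 [  0.           0.           1.        ]] [[-0.24191517 -0.78508098  0.57019725  1.2366876 ]
 [ 0.97014907 -0.20598218  0.1279927   0.08554216]
 [ 0.01696584  0.5841397   0.8114758   1.09873444]
 [ 0.          0.          0.          1.        ]] dict_keys(['pixels', 'K', 'T'])
top [[388.75800417   0.         258.70439431]
 [  0.         388.75800417 188.49309187]
 [  0.           0.           1.        ]] [[-0.00615496  0.98915559 -0.14674239  0.45468412]
 [-0.99957923 -0.01024557 -0.02713664 -0.05814183]
 [-0.02834582  0.14651362  0.98880244  1.08251524]
 [ 0.          0.          0.          1.        ]] dict_keys(['pixels', 'K', 'T'])
```

View pics/scene0.png

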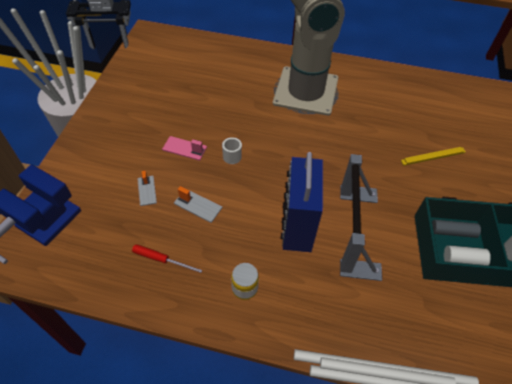

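View pics/top0.png

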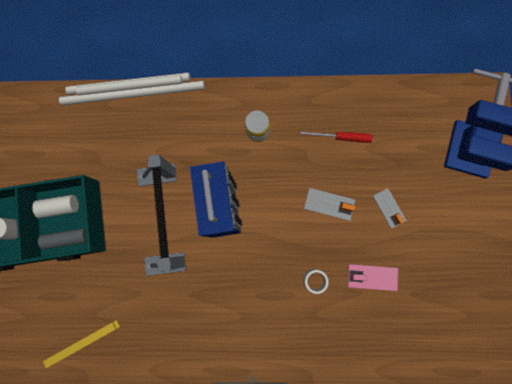

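```bash
cat > h.py <<'E'
import numpy as np, cv2
def load(f): 
    d=np.load(f); return d["pixels"],d["K"],d["T"]
def proj(P,K,T):
    P=np.atleast_2d(P); c=(P-T[:3,3])@T[:3,:3]
    q=np.c_[c[:,0],-c[:,1],-c[:,2]]@K.T
    return q[:,:2]/q[:,2:]
def ray(px,K,T):
    px=np.atleast_2d(px); r=np.c_[px,np.ones(len(px))]@np.linalg.inv(K).T
    r=np.c_[r[:,0],-r[:,1],-r[:,2]]@T[:3,:3].T
    return r
def onz(px,z,K,T):
    r=ray(px,K,T); o=T[:3,3]
    return o+r*((z-o[2])/r[:,2])[:,None]
def crop(img,x0,y0,w,h,s,f):
    c=cv2.resize(img[y0:y0+h,x0:x0+w,::-1],None,fx=s,fy=s,interpolation=cv2.INTER_CUBIC)
    for i in range(0,w,10): 
        cv2.putText(c,str(x0+i) if i%20==0 else "",(i*s,8),0,.3,(255,255,255)); cv2.line(c,(i*s,0),(i*s,3),(255,255,255))
    for i in range(0,h,10):
        cv2.putText(c,str(y0+i) if i%20==0 else "",(0,i*s+3),0,.3,(255,255,255))
    cv2.imwrite(f,c)
E
python3 - <<'E'
from h import *
t,K,T=load("pics/top0.npz"); crop(t,130,145,120,135,5,"pics/c1.png"); crop(t,295,175,70,60,10,"pics/c2.png")
s,K,T=load("pics/scene0.npz"); crop(s,270,140,120,145,5,"pics/c3.png"); crop(s,165,175,70,55,10,"pics/c4.png")
E
```

```text
(no output)
```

View pics/c1.png

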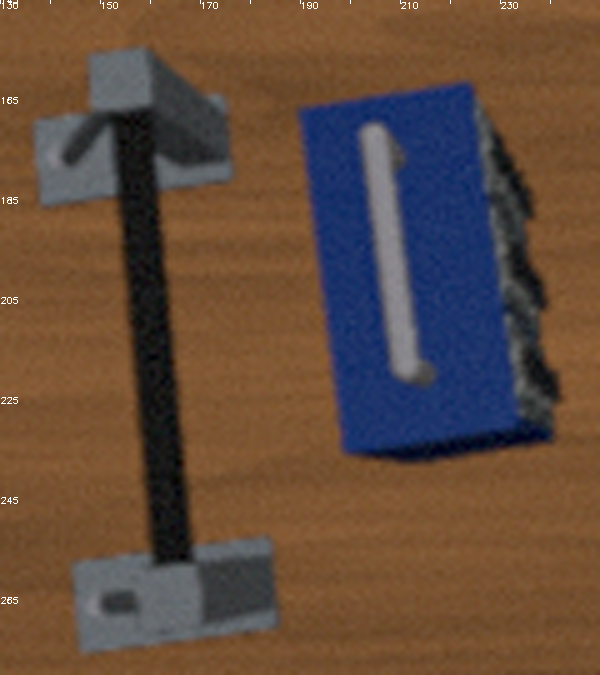

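View pics/c2.png

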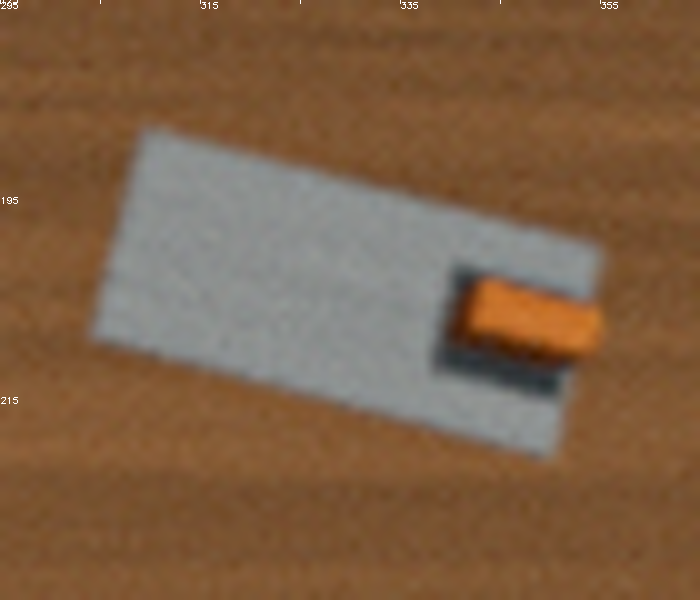

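View pics/c3.png

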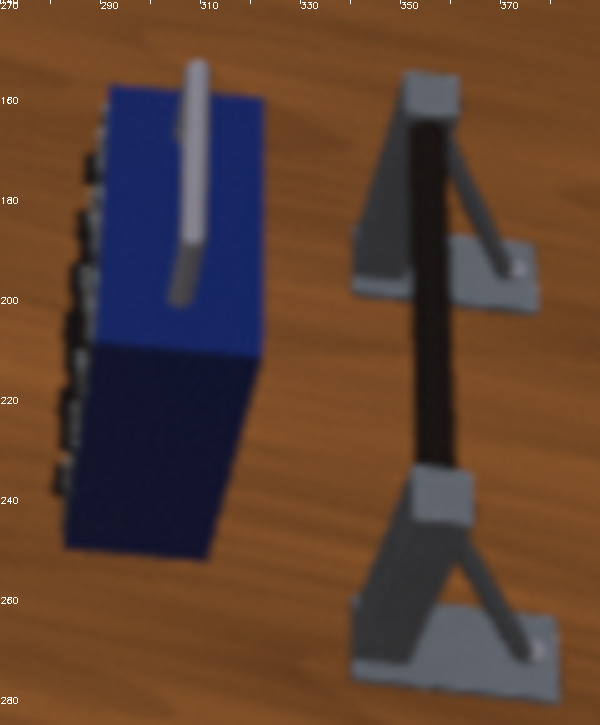

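View pics/c4.png

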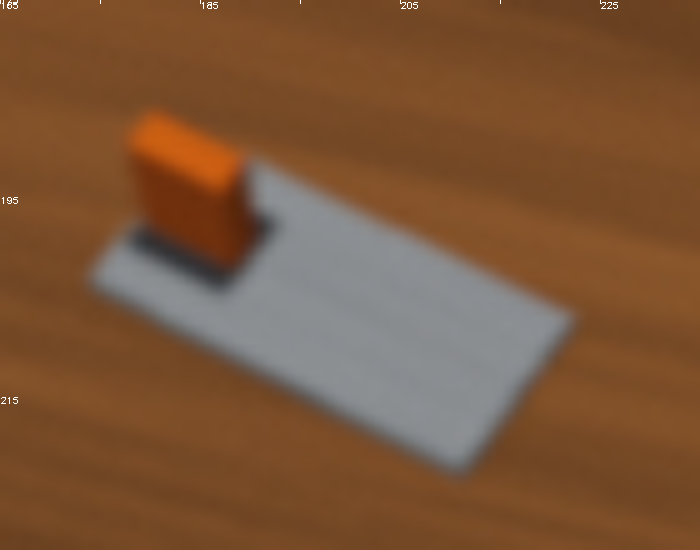

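```bash
cat > fit0.py <<'E'
from h import *
from scipy.optimize import least_squares
t=load("pics/top0.npz")[1:]; s=load("pics/scene0.npz")[1:]
def px(l,x0,y0,k): a=np.array(l,float); return (a+.5)/k-.5+[x0,y0]
def fit(model,obs,p0):
    # obs list of (cam, local pts, px)
    def w(p,L):
        c,si=np.cos(p[2]),np.sin(p[2]); L=np.atleast_2d(L); return np.c_[p[0]+c*L[:,0]-si*L[:,1],p[1]+si*L[:,0]+c*L[:,1],L[:,2]]
    f=lambda p:np.concatenate([(proj(w(p,L),*cam)-o).ravel() for cam,L,o in obs])
    r=least_squares(f,p0,loss='soft_l1'); print(model,r.x[:2].round(4),np.degrees(r.x[2]).round(2),"rms",np.sqrt(np.mean(f(r.x)**2)).round(2)); print(f(r.x).reshape(-1,2).round(1).tolist()); return r.x
X=.04;Y=.08
# cab x ~ +y world; cab y = z cross x = -x world (yaw ~90deg): local +y -> world -x (near robot)
obst=(t,[[X,-Y,.21],[-X,-Y,.21],[-X,Y,.21],[X,Y,.21]],px([[300,108],[472,84],[521,430],[342,452]],130,145,5))
obss=(s,[[-X,Y,.21],[X,Y,.21],[X,-Y,.21],[-X,-Y,.21],[-X,-Y,0],[X,-Y,0]],px([[108,86],[264,98],[260,357],[95,343],[65,548],[207,560]],270,140,5))
for o in([obst],[obss],[obst,obss]): cab=fit("cab",o,[.5,.05,1.57])
st=(t,[[0,-.125,.165],[0,.125,.165]],px([[(90+150+160+92)/4,(55+48+105+112)/4],[(137+197+202+140)/4,(570+563+620+628)/4]],130,145,5))
ss=(s,[[0,.125,.165],[0,-.125,.165]],px([[(403+460+457+405)/4,(72+75+120+117)/4],[(413+472+472+414)/4,(465+473+525+520)/4]],270,140,5))
for o in([st],[ss],[st,ss]): stop=fit("stop",o,[.5,.15,1.57])
# plate local: origin tip, z from underside
pt=(t,[[0,-.03,.006],[0,.03,.006],[-.13,-.03,.006],[-.13,.03,.006]],px([[147,127],[92,342],[604,243],[550,460]],295,175,10))
ps=(s,[[0,-.03,.006],[0,.03,.006],[-.13,-.03,.006]],px([[462,477],[575,318],[88,285]],165,175,10))
for o in([pt],[ps],[pt,ps]): pl=fit("plate",o,[.4,-.15,1.3])
c,si=np.cos(cab[2]),np.sin(cab[2]); u=np.array([c,si]); v=np.array([-si,c])
print("cab front",cab[:2]-.04*u,"rear",cab[:2]+.04*u,"gap",(stop[:2]-cab[:2])@u-.04, "lat",(stop[:2]-cab[:2])@v)
d=np.array([np.cos(pl[2]),np.sin(pl[2])]);print("fin",pl[:2]-.11*d, "tip rel cab front",(pl[:2]-cab[:2]+.04*u)@u,(pl[:2]-cab[:2])@v)
E
python3 fit0.py
python3 - <<'E'
from h import *
t=load("pics/top0.npz")[1:];s=load("pics/scene0.npz")[1:]
for n,a,b in(("tin",[257,120],None),("coupling",[316,281],None)):print(n,onz(a,.085 if n=="tin" else .06,*t))
print("driver",onz([[302,134],[371,138]],.01,*t))
print("others",onz([[376,192],[403,222],[349,265],[398,290]],.0,*t))
E
```

```text
cab [0.5638 0.0736] 97.91 rms 0.27
[[0.1, 0.0], [0.1, -0.3], [-0.4, -0.3], [0.1, 0.5]]
cab [0.5651 0.0742] 98.62 rms 0.33
[[0.1, -0.4], [-0.1, -0.2], [0.6, -0.0], [-0.1, -0.2], [-0.6, 0.3], [0.0, 0.5]]
cab [0.5644 0.074 ] 98.29 rms 0.4
[[-0.2, -0.1], [-0.3, -0.6], [-0.3, -0.7], [0.2, 0.3], [0.2, -0.7], [-0.0, -0.3], [0.4, -0.2], [-0.3, -0.5], [-0.7, -0.1], [-0.2, 0.4]]
stop [0.5389 0.2058] 96.94 rms 0.26
[[-0.0, -0.4], [0.0, 0.4]]
stop [0.5409 0.2072] 97.39 rms 0.12
[[0.0, -0.2], [-0.0, 0.2]]
stop [0.5397 0.2066] 97.19 rms 0.41
[[-0.6, -0.7], [-0.0, -0.0], [0.0, -0.5], [-0.4, -0.3]]
plate [ 0.5867 -0.1612] 74.75 rms 0.32
[[-0.2, 0.3], [0.1, -0.5], [-0.2, 0.4], [0.3, -0.3]]
plate [ 0.5893 -0.1599] 74.76 rms 0.2
[[0.2, -0.3], [-0.2, 0.3], [-0.0, -0.0]]
plate [ 0.5876 -0.1608] 74.68 rms 0.42
[[-0.4, -0.0], [-0.1, -0.8], [-0.4, 0.2], [0.1, -0.6], [0.0, -0.9], [-0.3, -0.2], [-0.1, -0.6]]
cab front [0.57020772 0.03441473] rear [0.5586711  0.11357852] gap 0.09477611506789638 lat 0.005328399580955709
fin [ 0.55853046 -0.26689902] tip rel cab front -0.19568730125389366 0.010952782546644427
tin [[ 0.78728062 -0.02735863  0.085     ]]
coupling [[ 0.36560907 -0.17527594  0.06      ]]
driver [[ 0.76902209 -0.15267391  0.01      ]
 [ 0.75456078 -0.3464932   0.01      ]]
others [[ 0.60206049 -0.35553732  0.        ]
 [ 0.51801526 -0.42505385  0.        ]
 [ 0.40252388 -0.27271306  0.        ]
 [ 0.33597953 -0.40082919  0.        ]]
```

>>> drive_tool --pt "0 0 0 -0.02 -0.02 -0.015 0.07" --pt "0 0 0 -0.026 -0.026 -0.015 0.07" --pt "0 0 0 -0.026 -0.026 -0.015 0.07" --pt "0 0 0 -0.026 -0.026 -0.015 0.07" --pt "0 0 0 -0.026 -0.026 -0.015 0.07"

```text
clock: 0.52
ee_pos: [0.2737, -0.4643, 0.2806]
tool_rot: [[0.294, -0.956, -0.0], [-0.956, -0.294, 0.001], [-0.001, 0.0, -1.0]]
force: [0.8, 0.5, -0.5]
opening: 0.0702
```

>>> drive_tool --pt "0 0 0 -0.026 -0.026 -0.01 0.07" --pt "0 0 0 -0.026 -0.026 -0.01 0.07" --pt "0 0 0 -0.026 -0.026 -0.01 0.07" --pt "0 0 0 -0.026 -0.026 -0.01 0.07" --pt "0 0 0 -0.026 -0.026 -0.005 0.07"

```text
clock: 0.93
ee_pos: [0.3601, -0.3022, 0.3265]
tool_rot: [[0.294, -0.956, 0.001], [-0.956, -0.294, -0.001], [0.001, -0.001, -1.0]]
force: [0.6, 0.5, 0.4]
opening: 0.0696
```

>>> drive_tool --pt "0 0 0 -0.026 -0.026 0 0.07" --pt "0 0 0 -0.026 -0.026 0 0.07" --pt "0 0 0 -0.026 -0.026 0 0.07" --pt "0 0 0 -0.026 -0.026 0 0.07" --pt "0 0 0 -0.026 -0.026 0 0.07"

```text
clock: 1.35
ee_pos: [0.4456, -0.1394, 0.3254]
tool_rot: [[0.294, -0.956, -0.0], [-0.956, -0.294, -0.0], [-0.0, 0.0, -1.0]]
force: [0.6, -0.5, 1.0]
opening: 0.0697
```

>>> drive_tool --pt "0 0 0 -0.026 -0.027 0 0.07" --pt "0 0 0 -0.026 -0.027 0 0.07" --pt "0 0 0 -0.026 -0.027 0 0.07" --pt "0 0 0 -0.026 -0.027 0 0.07" --pt "0 0 0 -0.026 -0.027 0 0.07"

```text
clock: 1.77
ee_pos: [0.5364, 0.0245, 0.3252]
tool_rot: [[0.294, -0.956, -0.001], [-0.956, -0.294, -0.0], [-0.0, 0.001, -1.0]]
force: [0.5, 0.2, 0.5]
opening: 0.0698
```

>>> drive_tool --pt "0 0 0 -0.026 -0.027 0 0.07" --pt "0 0 0.077 -0.012 -0.013 0 0.07" --pt "0 0 0.077 0 0 0 0.07" --pt "0 0 0 0 0 0 0.07" --pt "0 0 0 0 0 0 0.07"

```text
clock: 2.18
ee_pos: [0.5627, 0.0705, 0.325]
tool_rot: [[0.146, -0.989, -0.001], [-0.989, -0.146, -0.001], [0.001, 0.001, -1.0]]
force: [0.4, -0.7, -0.2]
opening: 0.0699
```

```bash
cat > look.py <<'E'
import sys
from rig import sensors, eyes
from h import *
n=sys.argv[1]
for c in("scene","top"):
    d=eyes.get_image(c); np.savez(f"pics/{c}{n}.npz",**d); cv2.imwrite(f"pics/{c}{n}.png",d["pixels"][:,:,::-1])
a,_,_=load(f"pics/scene{n}.npz"); b,_,_=load(f"pics/top{n}.npz")
sx=(150,120,250,190) if len(sys.argv)<3 else eval(sys.argv[2]); tx=(140,120,240,160) if len(sys.argv)<4 else eval(sys.argv[3])
crop(a,*sx,3,f"pics/sc{n}.png"); crop(b,*tx,3,f"pics/tc{n}.png")
s=sensors.sense()
for k in("clock","qpos","ee_pos","tool_rot","force","moment","opening"): print(k,np.round(s[k],4).tolist())
E
python3 look.py 1
```

```text
clock 2.2833
qpos [-0.0407, 0.4011, -0.1971, 1.5772, 0.0836, 1.1721, -1.6808]
ee_pos [0.5628, 0.0698, 0.3254]
tool_rot [[0.1446, -0.9895, -0.0004], [-0.9895, -0.1446, -0.0006], [0.0006, 0.0005, -1.0]]
force [0.8938, 0.0586, 0.218]
moment [-0.012, -0.0043, -0.0277]
opening 0.0698
```

View pics/sc1.png

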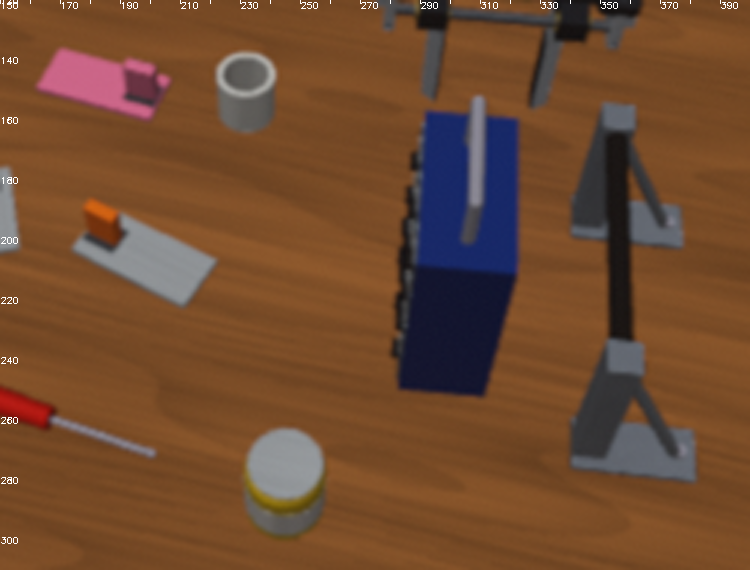

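View pics/tc1.png

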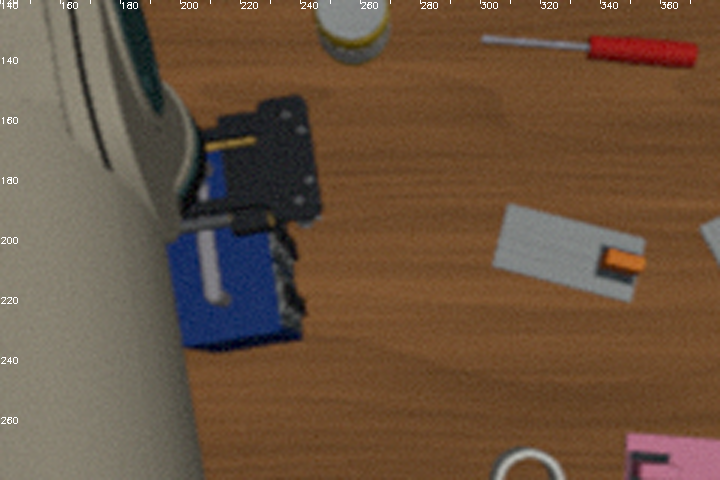

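```bash
python3 - <<'E'
from h import *
s=load("pics/scene1.npz")[1:];t=load("pics/top1.npz")[1:]
p=np.array([.5628,.0698,.3254]);x=np.array([.1446,-.9895,0])
print(proj([p,p+.035*x,p-.035*x],*s)); print(proj([p,p+.035*x,p-.035*x],*t))
import numpy as np
c=np.radians(98.3);u=np.array([np.cos(c),np.sin(c),0]);v=np.array([-u[1],u[0],0])
h=np.array([.5644,.074,.26]);print("handle ends",proj([h+.05*v,h-.05*v],*s),proj([h+.05*v,h-.05*v],*t))
E
```

```text
[[310.26853516 151.2870822 ]
 [294.89386732 149.953885  ]
 [325.69019428 152.6243542 ]]
[[204.49292867 191.17354219]
 [221.99175029 188.45975769]
 [187.00308898 193.88593374]]
handle ends [[308.97399467 153.89766076]
 [307.95711958 186.74068441]] [[210.70511573 217.78564803]
 [204.60051272 172.05908209]]
```

>>> drive_tool --pt "0 0 0 -0.004 -0.002 0.02 0.05" --pt "0 0 0 0 0 0.025 0.05" --pt "0 0 0 0 0 0.025 0.05" --pt "0 0 0 0 0 0.014 0.05" --pt "0 0 0 0 0 0 0.05"

```text
clock: 2.7
ee_pos: [0.5621, 0.0735, 0.2386]
tool_rot: [[0.144, -0.99, -0.006], [-0.99, -0.144, -0.001], [0.0, 0.006, -1.0]]
force: [-0.5, -0.2, 0.9]
opening: 0.0503
```

>>> drive_tool --pt "0 0 0 0 0 0 0.03" --pt "0 0 0 0 0 0 0.02" --pt "0 0 0 0 0 0 0.016" --newtons 6

```text
clock: 2.95
ee_pos: [0.5655, 0.075, 0.243]
tool_rot: [[0.144, -0.99, 0.003], [-0.99, -0.144, 0.0], [-0.0, -0.003, -1.0]]
force: [0.9, 0.6, -0.1]
opening: 0.0337
```

```bash
python3 look.py 2
```

```text
clock 3.05
qpos [-0.0537, 0.4758, -0.192, 1.6974, 0.1059, 0.9762, -1.7103]
ee_pos [0.5653, 0.0751, 0.2427]
tool_rot [[0.1442, -0.9896, 0.0023], [-0.9896, -0.1442, 0.0003], [0.0, -0.0023, -1.0]]
force [-0.0183, 0.0237, -0.8966]
moment [0.0605, -0.0122, 0.0305]
opening 0.0257
```

>>> drive_tool --pt "0 0 0 0 0 0 0.006" --pt "0 0 0 0 0 0 0.006" --pt "0 0 0 0 0 0 0.006" --newtons 6

```text
clock: 3.3
ee_pos: [0.5648, 0.0748, 0.242]
tool_rot: [[0.144, -0.99, 0.001], [-0.99, -0.144, -0.0], [0.0, -0.001, -1.0]]
force: [-0.8, -0.9, 2.1]
opening: 0.0116
```

```bash
python3 look.py 3; python3 - <<'E'
import numpy as np
for d in (1.2,2,1,.5):
    r=np.radians(d);print(d,r.round(4),"x",-(-.04*(np.cos(r)-1)+.241*np.sin(r)).round(5),"z",-(.241*(np.cos(r)-1)+.04*np.sin(r)).round(5))
E
```

```text
clock 3.4
qpos [-0.0539, 0.4767, -0.1916, 1.6981, 0.1063, 0.9761, -1.7104]
ee_pos [0.5648, 0.0749, 0.2419]
tool_rot [[0.1441, -0.9896, 0.0008], [-0.9896, -0.1441, -0.0003], [0.0004, -0.0008, -1.0]]
force [0.5039, -1.523, 2.7646]
moment [-0.2429, 0.0483, -0.0116]
opening 0.0119
1.2 0.0209 x -0.00506 z -0.00078
2 0.0349 x -0.00844 z -0.00125
1 0.0175 x -0.00421 z -0.00066
0.5 0.0087 x -0.0021 z -0.00034
```

View pics/sc3.png

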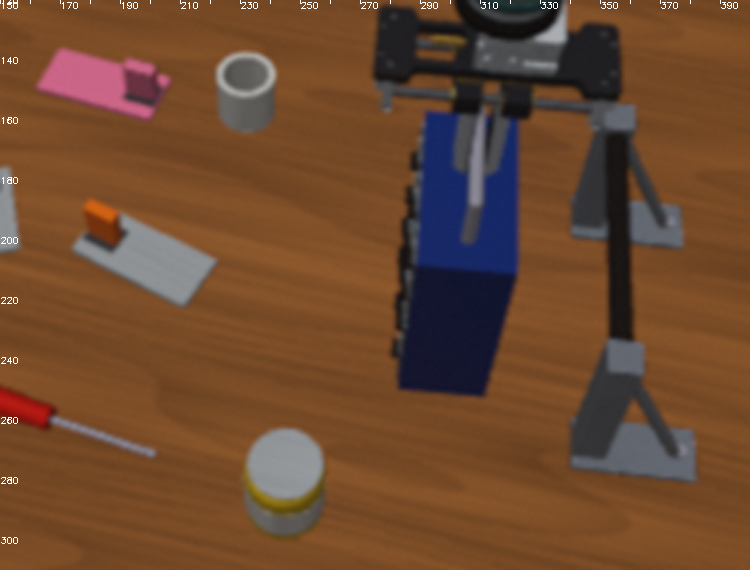

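>>> drive_tool --pt "0 0.01 0 -0.0024 0 -0.0004 0.006" --pt "0 0.021 0 -0.005 0 -0.0008 0.006" --pt "0 0.021 0 -0.005 0 -0.0008 0.006" --pt "0 0.021 0 -0.005 0 -0.0008 0.006" --pt "0 0.021 0 -0.005 0 -0.0008 0.006"

```text
clock: 3.82
ee_pos: [0.5614, 0.0977, 0.2446]
tool_rot: [[0.144, -0.99, 0.014], [-0.985, -0.144, -0.094], [0.096, -0.001, -0.995]]
force: [0.3, -1.1, 2.1]
opening: 0.0115
```

```bash
python3 look.py 4
```

```text
clock 3.9167
qpos [-0.1846, 0.4771, -0.154, 1.6914, 0.1935, 1.0019, -1.8508]
ee_pos [0.5612, 0.1, 0.2446]
tool_rot [[0.1474, -0.989, 0.0146], [-0.9847, -0.1481, -0.0922], [0.0934, -0.0008, -0.9956]]
force [0.25, -2.1585, 3.3241]
moment [-0.2652, 0.0048, -0.0153]
opening 0.0119
```

View pics/sc4.png

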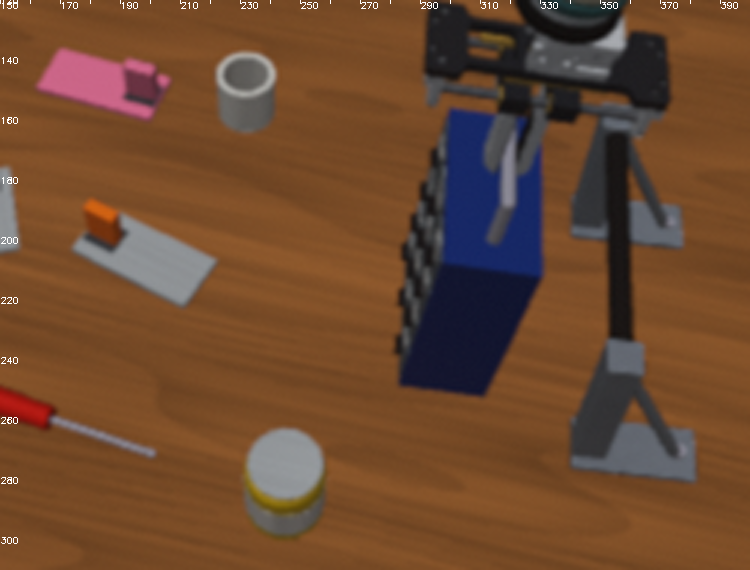

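>>> drive_tool --pt "0 0.021 0 -0.005 0 -0.0008 0.006" --pt "0 0.021 0 -0.005 0 -0.0008 0.006" --pt "0 0.021 0 -0.005 0 -0.0008 0.006" --pt "0 0.021 0 -0.005 0 -0.0008 0.006" --pt "0 0.021 0 -0.005 0 -0.0008 0.006"

```text
clock: 4.33
ee_pos: [0.5578, 0.1221, 0.245]
tool_rot: [[0.141, -0.99, 0.029], [-0.97, -0.144, -0.197], [0.199, -0.0, -0.98]]
force: [-0.5, -0.6, 1.8]
opening: 0.0113
```

>>> drive_tool --pt "0 0.021 0 -0.005 0 -0.0008 0.006" --pt "0 0.021 0 -0.005 0 -0.0008 0.006" --pt "0 0.021 0 -0.005 0 -0.0008 0.006" --pt "0 0.021 0 -0.005 0 -0.0008 0.006" --pt "0 0.021 0 -0.005 0 -0.0008 0.006"

```text
clock: 4.75
ee_pos: [0.5541, 0.1474, 0.2428]
tool_rot: [[0.137, -0.99, 0.043], [-0.944, -0.144, -0.297], [0.3, -0.0, -0.954]]
force: [-0.5, 0.2, 2.0]
opening: 0.0116
```

```bash
cat > arc.py <<'E'
# compare measured tool pose with arc about the rear edge
from rig import sensors
import numpy as np
s=sensors.sense(); R=s["tool_rot"];p=s["ee_pos"]
c=np.radians(98.3);u=np.array([np.cos(c),np.sin(c),0]);v=np.array([-u[1],u[0],0]);z=np.array([0,0,1])
rear=np.array([.5587,.1136,0]); zc=-R[:,2]; th=np.degrees(np.arctan2(zc@u,zc[2]))
bar=p-.019*R[:,2]-rear; r=np.hypot(bar@u,bar[2])
thp=np.degrees(np.arctan2(bar@u,bar[2]))+np.degrees(np.arctan2(.04,.26))
print("theta rot",th.round(2),"theta pos",thp.round(2),"radius",r.round(4),"(.2631) lat",(bar@v).round(4),"F u,v,z",np.round([s["force"]@u,s["force"]@v,s["force"][2]],2),"op",round(s["opening"],4),"t",s["clock"])
E
python3 arc.py; python3 look.py 5
```

```text
theta rot 17.46 theta pos 17.42 radius 0.2639 (.2631) lat -0.0003 F u,v,z [0.24 0.42 2.03] op 0.0116 t 4.75
clock 4.85
qpos [-0.4467, 0.5303, -0.0812, 1.6461, 0.3622, 1.1077, -2.128]
ee_pos [0.5537, 0.1498, 0.2424]
tool_rot [[0.1409, -0.9891, 0.0438], [-0.944, -0.1475, -0.295], [0.2982, 0.0002, -0.9545]]
force [-0.7665, 0.8491, 3.0035]
moment [0.1578, 0.0439, 0.0195]
opening 0.0119
```

View pics/sc5.png

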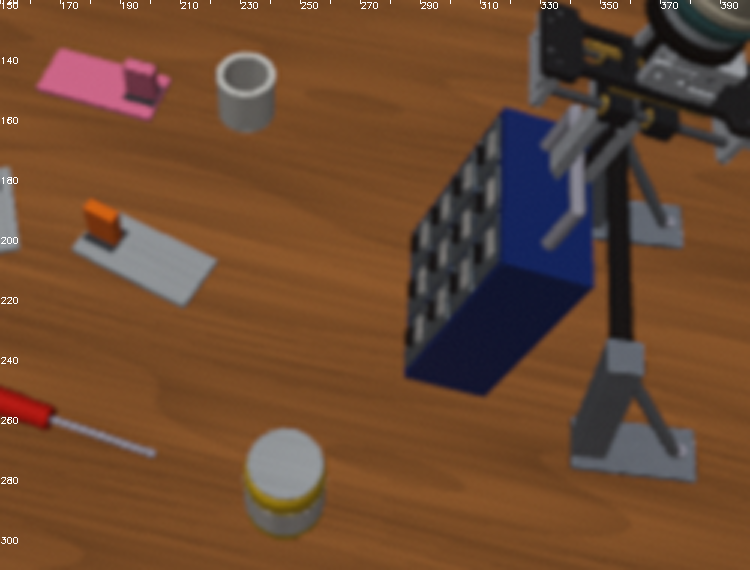

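>>> drive_tool --pt "0 0.021 0 -0.005 0 -0.0008 0.006" --pt "0 0.021 0 -0.005 0 -0.0008 0.006" --pt "0 0.021 0 -0.005 0 -0.0008 0.006" --pt "0 0.021 0 -0.005 0 -0.0008 0.006" --pt "0 0.021 0 -0.005 0 -0.0008 0.006"

```text
clock: 5.27
ee_pos: [0.5502, 0.1729, 0.2378]
tool_rot: [[0.133, -0.989, 0.058], [-0.907, -0.145, -0.395], [0.399, 0.0, -0.917]]
force: [-0.9, 0.5, 2.2]
opening: 0.0115
```

>>> drive_tool --pt "0 0.0175 0 -0.0042 0 -0.0007 0.006" --pt "0 0.0175 0 -0.0042 0 -0.0007 0.006" --pt "0 0.0087 0 -0.0021 0 -0.0003 0.006" --pt "0 0.0087 0 -0.0021 0 -0.0003 0.006" --pt "0 0 0 0 0 0 0.006"

```text
clock: 5.68
ee_pos: [0.5484, 0.1852, 0.2343]
tool_rot: [[0.13, -0.989, 0.065], [-0.886, -0.146, -0.441], [0.445, 0.0, -0.895]]
force: [-0.3, 1.7, 1.8]
opening: 0.0121
```

```bash
python3 arc.py; python3 look.py 6
```

```text
theta rot 26.45 theta pos 26.57 radius 0.264 (.2631) lat -0.0002 F u,v,z [1.74 0.   1.81] op 0.0121 t 5.6833
clock 5.7833
qpos [-0.6104, 0.6092, -0.0361, 1.5866, 0.4528, 1.2165, -2.2863]
ee_pos [0.5487, 0.1839, 0.2347]
tool_rot [[0.1289, -0.9896, 0.0641], [-0.886, -0.144, -0.4408], [0.4454, 0.0, -0.8953]]
force [-0.5817, 0.3489, 2.0933]
moment [0.4296, 0.1272, -0.0322]
opening 0.0119
```

View pics/sc6.png

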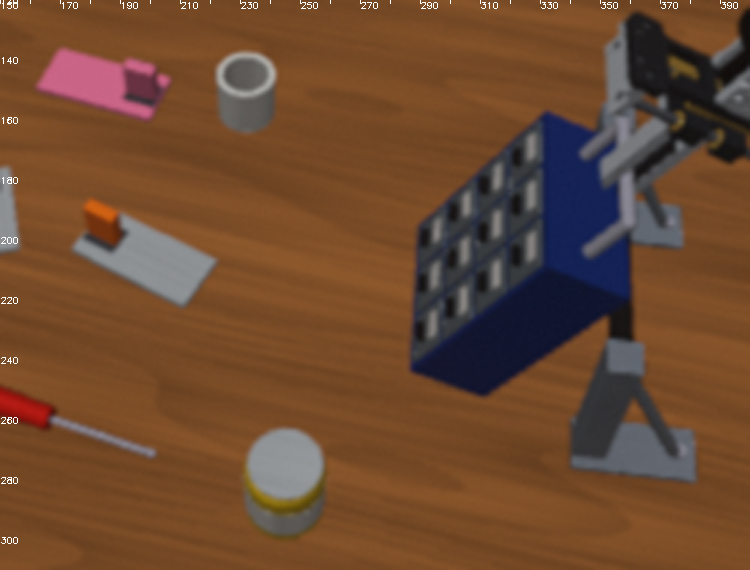

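Tipped to 26.5° with the rear edge in place (pixel ~485,395 in the crop, unmoved). Now I creep to the rail.

>>> drive_tool --pt "0 0.0087 0 -0.0021 0 -0.0003 0.006" --pt "0 0.0087 0 -0.0021 0 -0.0003 0.006" --pt "0 0.0087 0 -0.0021 0 -0.0003 0.006" --pt "0 0 0 0 0 0 0.006"

```text
clock: 6.12
ee_pos: [0.5475, 0.1914, 0.2322]
tool_rot: [[0.129, -0.989, 0.068], [-0.874, -0.146, -0.463], [0.468, 0.0, -0.884]]
force: [-0.1, 2.2, 2.7]
opening: 0.012
```

```bash
python3 arc.py
```

```text
theta rot 27.91 theta pos 28.11 radius 0.264 (.2631) lat -0.0002 F u,v,z [ 2.18 -0.17  2.7 ] op 0.012 t 6.1167
```

>>> drive_tool --pt "0 0.0087 0 -0.0021 0 -0.0003 0.006" --pt "0 0.0087 0 -0.0021 0 -0.0003 0.006" --pt "0 0 0 0 0 0 0.006"

```text
clock: 6.37
ee_pos: [0.5471, 0.1948, 0.231]
tool_rot: [[0.127, -0.989, 0.07], [-0.866, -0.146, -0.479], [0.484, -0.0, -0.875]]
force: [-0.4, 1.2, 3.5]
opening: 0.0116
```

```bash
python3 arc.py; python3 look.py 7
```

```text
theta rot 28.97 theta pos 28.97 radius 0.2639 (.2631) lat -0.0003 F u,v,z [1.21 0.28 3.52] op 0.0116 t 6.3667
clock 6.4667
qpos [-0.6515, 0.6367, -0.0254, 1.5658, 0.4724, 1.248, -2.3223]
ee_pos [0.5474, 0.1945, 0.2311]
tool_rot [[0.1266, -0.9894, 0.0705], [-0.8661, -0.1449, -0.4784], [0.4836, -0.0005, -0.8753]]
force [0.0336, 1.1469, 2.901]
moment [0.373, 0.0122, 0.0073]
opening 0.0118
```

View pics/sc7.png

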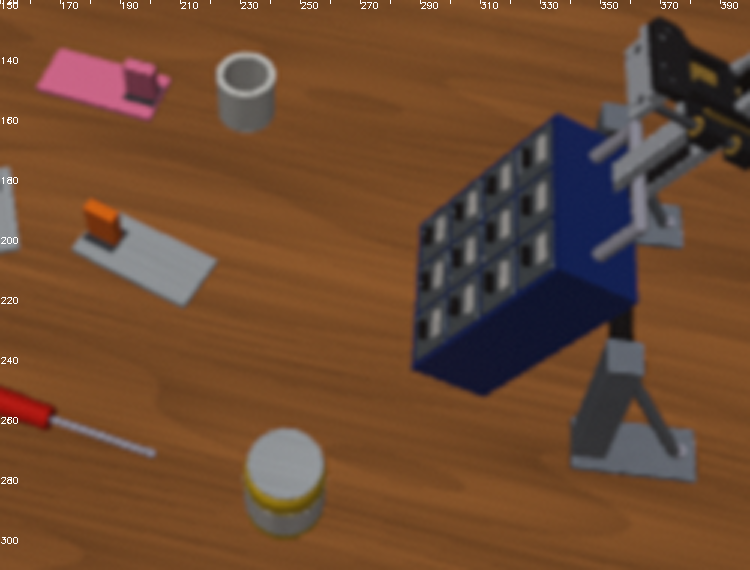

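>>> drive_tool --pt "0 0.0052 0 -0.0013 0 -0.0002 0.006" --pt "0 0.0052 0 -0.0013 0 -0.0002 0.006" --pt "0 0 0 0 0 0 0.006"

```text
clock: 6.72
ee_pos: [0.5471, 0.1962, 0.2303]
tool_rot: [[0.125, -0.99, 0.072], [-0.86, -0.144, -0.489], [0.494, -0.0, -0.87]]
force: [0.4, 0.2, 4.8]
opening: 0.0115
```

```bash
python3 arc.py
```

```text
theta rot 29.6 theta pos 29.35 radius 0.2637 (.2631) lat -0.0004 F u,v,z [ 0.13 -0.42  4.76] op 0.0115 t 6.7167
```

>>> drive_tool --pt "0 0.0052 0 -0.0013 0 -0.0002 0.006" --pt "0 0.0052 0 -0.0013 0 -0.0002 0.006" --pt "0 0 0 0 0 0 0.006"

```text
clock: 6.97
ee_pos: [0.547, 0.1965, 0.2298]
tool_rot: [[0.123, -0.99, 0.072], [-0.854, -0.143, -0.501], [0.506, 0.0, -0.863]]
force: [1.9, -3.6, 5.5]
opening: 0.0116
```

```bash
python3 arc.py
```

```text
theta rot 30.4 theta pos 29.51 radius 0.2633 (.2631) lat -0.0004 F u,v,z [-3.83 -1.37  5.54] op 0.0116 t 6.9667
```

>>> drive_tool --pt "0 0 0 0.0015 0 -0.001 0.012" --pt "0 0 0 0 0 0 0.03" --pt "0 0 0 0 0 0 0.045" --pt "0 0 0 0 0 0 0.045" --pt "0 0 0 0 0 0 0.045"

```text
clock: 7.38
ee_pos: [0.5462, 0.199, 0.2306]
tool_rot: [[0.126, -0.989, 0.072], [-0.856, -0.145, -0.496], [0.501, 0.0, -0.866]]
force: [-0.1, 0.4, 0.8]
opening: 0.0354
```

```bash
python3 arc.py; python3 look.py 8
```

```text
theta rot 30.05 theta pos 29.95 radius 0.2649 (.2631) lat 0.0 F u,v,z [0.37 0.09 0.83] op 0.0354 t 7.3833
clock 7.4833
qpos [-0.6691, 0.6483, -0.0209, 1.5552, 0.4801, 1.2657, -2.3362]
ee_pos [0.5464, 0.1987, 0.2307]
tool_rot [[0.1254, -0.9895, 0.0724], [-0.8562, -0.1448, -0.4959], [0.5012, 0.0002, -0.8653]]
force [0.1163, 0.3876, -0.535]
moment [0.4533, 0.0572, -0.0013]
opening 0.0429
```

View pics/sc8.png

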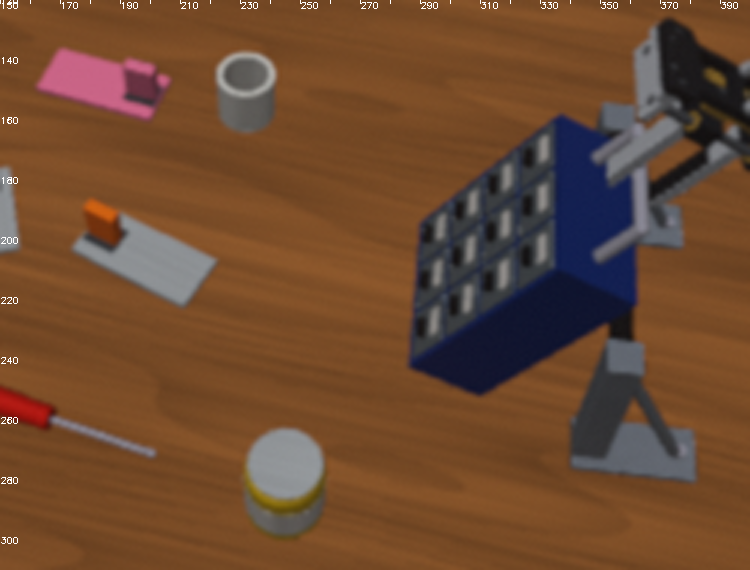

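>>> drive_tool --pt "0 0 0 0 0 -0.02 0.05" --pt "0 0 0 0 0 -0.03 0.05" --pt "0 0 0 0 0 -0.03 0.05" --pt "0 0 0 0 0 -0.02 0.05"

```text
clock: 7.82
ee_pos: [0.5393, 0.2499, 0.3194]
tool_rot: [[0.125, -0.989, 0.074], [-0.857, -0.146, -0.494], [0.5, -0.002, -0.866]]
force: [0.4, 0.2, -0.2]
opening: 0.0498
```

```bash
cat > plan.py <<'E'
from scipy.spatial.transform import Rotation as Ro
import numpy as np
def rows(p,R,pt,Rt,n,hand):
    # n equal steps; shift in tool axes before the turn
    dw=Ro.from_matrix(np.array(R).T@np.array(Rt)).as_rotvec()
    step=(np.array(pt)-p)/n; out=[]; Rc=np.array(R,float)
    for i in range(n):
        s=Rc.T@step; out.append([*(dw/n).round(3),*s.round(4),hand]); Rc=Rc@Ro.from_rotvec(out[-1][:3]).as_matrix()
    return out
def down(az): # tool down with tool x at azimuth az (deg)
    a=np.radians(az); x=np.array([np.cos(a),np.sin(a),0]); z=np.array([0,0,-1.]); return np.c_[x,np.cross(z,x),z]
E
python3 look.py 9
python3 - <<'E'
from plan import *
from rig import sensors
s=sensors.sense();print(s["ee_pos"])
p=s["ee_pos"];R=s["tool_rot"]; m=down(-81.7); pm=np.array([.54,.15,.36])
for r in rows(p,R,pm,m,5,.06): print([float(v) for v in r])
print()
for r in rows(pm,m,[.5585,-.2669,.20],down(-15.3),15,.06): print([float(v) for v in r])
E
```

```text
clock 7.9167
qpos [-0.7292, 0.6079, -0.0341, 1.3646, 0.4429, 1.4939, -2.2923]
ee_pos [0.5399, 0.2513, 0.3197]
tool_rot [[0.1255, -0.9891, 0.0774], [-0.8583, -0.1474, -0.4916], [0.4976, -0.0048, -0.8674]]
force [1.0513, -0.0838, -0.0617]
moment [0.4649, 0.0382, 0.0419]
opening 0.0499
[0.53993838 0.2512534  0.31972959]
[-0.001, -0.104, 0.0, 0.0214, 0.0029, 0.003, 0.06]
[-0.001, -0.104, 0.0, 0.0216, 0.0029, 0.0007, 0.06]
[-0.001, -0.104, 0.0, 0.0215, 0.0029, -0.0015, 0.06]
[-0.001, -0.104, 0.0, 0.0213, 0.0029, -0.0037, 0.06]
[-0.001, -0.104, 0.0, 0.0208, 0.0029, -0.0059, 0.06]

[0.0, 0.0, -0.077, 0.0277, 0.0028, 0.0107, 0.06]
[0.0, 0.0, -0.077, 0.0274, 0.0049, 0.0107, 0.06]
[0.0, 0.0, -0.077, 0.0269, 0.007, 0.0107, 0.06]
[0.0, 0.0, -0.077, 0.0263, 0.0091, 0.0107, 0.06]
[0.0, 0.0, -0.077, 0.0255, 0.0111, 0.0107, 0.06]
[0.0, 0.0, -0.077, 0.0246, 0.013, 0.0107, 0.06]
[0.0, 0.0, -0.077, 0.0235, 0.0148, 0.0107, 0.06]
[0.0, 0.0, -0.077, 0.0223, 0.0166, 0.0107, 0.06]
[0.0, 0.0, -0.077, 0.021, 0.0183, 0.0107, 0.06]
[0.0, 0.0, -0.077, 0.0195, 0.0198, 0.0107, 0.06]
[0.0, 0.0, -0.077, 0.0179, 0.0213, 0.0107, 0.06]
[0.0, 0.0, -0.077, 0.0162, 0.0226, 0.0107, 0.06]
[0.0, 0.0, -0.077, 0.0145, 0.0238, 0.0107, 0.06]
[0.0, 0.0, -0.077, 0.0126, 0.0248, 0.0107, 0.06]
[0.0, 0.0, -0.077, 0.0106, 0.0257, 0.0107, 0.06]
```

View pics/sc9.png

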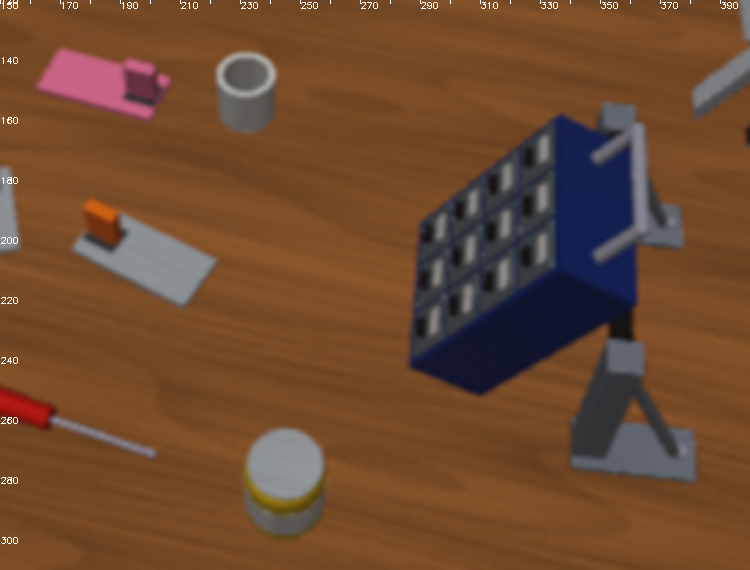

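>>> drive_tool --pt "0 -0.104 0 0.0214 0.003 -0.007 0.06" --pt "0 -0.104 0 0.0215 0.003 -0.005 0.06" --pt "0 -0.104 0 0.0215 0.003 -0.002 0.06" --pt "0 -0.104 0 0.0213 0.003 -0.004 0.06" --pt "0 -0.104 0 0.0208 0.003 -0.006 0.06"

```text
clock: 8.33
ee_pos: [0.5376, 0.153, 0.3731]
tool_rot: [[0.144, -0.99, 0.002], [-0.99, -0.144, -0.001], [0.002, -0.002, -1.0]]
force: [1.2, 0.1, 0.4]
opening: 0.0603
```

>>> drive_tool --pt "0 0 -0.077 0.0277 0.0028 0.005 0.06" --pt "0 0 -0.077 0.0274 0.0049 0.005 0.06" --pt "0 0 -0.077 0.0269 0.007 0.005 0.06" --pt "0 0 -0.077 0.0263 0.0091 0.01 0.06" --pt "0 0 -0.077 0.0255 0.0111 0.01 0.06"

```text
clock: 8.75
ee_pos: [0.5431, 0.0128, 0.3374]
tool_rot: [[0.507, -0.862, -0.0], [-0.862, -0.507, -0.006], [0.005, 0.003, -1.0]]
force: [0.6, 0.3, -0.3]
opening: 0.0603
```

>>> drive_tool --pt "0 0 -0.077 0.0246 0.013 0.012 0.06" --pt "0 0 -0.077 0.0235 0.0148 0.012 0.06" --pt "0 0 -0.077 0.0223 0.0166 0.012 0.06" --pt "0 0 -0.077 0.021 0.0183 0.012 0.06" --pt "0 0 -0.077 0.0195 0.0198 0.012 0.06"

```text
clock: 9.17
ee_pos: [0.5488, -0.126, 0.2776]
tool_rot: [[0.794, -0.608, -0.001], [-0.608, -0.794, -0.006], [0.002, 0.005, -1.0]]
force: [-0.1, 0.5, 0.2]
opening: 0.06
```

>>> drive_tool --pt "0 0 -0.077 0.0179 0.0213 0.012 0.06" --pt "0 0 -0.077 0.0162 0.0226 0.012 0.06" --pt "0 0 -0.077 0.0145 0.0238 0.012 0.06" --pt "0 0 -0.077 0.0126 0.0248 0.012 0.06" --pt "0 0 -0.077 0.0106 0.0257 0.012 0.06"

```text
clock: 9.58
ee_pos: [0.5548, -0.2651, 0.2183]
tool_rot: [[0.964, -0.265, -0.001], [-0.265, -0.964, -0.005], [0.0, 0.005, -1.0]]
force: [1.0, 0.5, 1.1]
opening: 0.0603
```

```bash
python3 look.py 10
python3 - <<'E'
from plan import *
from rig import sensors
s=sensors.sense()
p=s["ee_pos"];R=s["tool_rot"]
for r in rows(p,R,[.5585,-.2669,.12],down(-15.3),5,.06): print([float(v) for v in r])
E
```

```text
clock 9.6833
qpos [0.569, 0.5766, -0.2672, 1.6011, 0.1831, 0.991, -0.0366]
ee_pos [0.5522, -0.27, 0.2163]
tool_rot [[0.9615, -0.2747, -0.0056], [-0.2748, -0.9615, -0.007], [-0.0035, 0.0083, -1.0]]
force [-0.9657, -0.5254, 0.2804]
moment [-0.0669, -0.0475, -0.0004]
opening 0.0601
[0.002, 0.001, -0.002, 0.0011, -0.0011, 0.0193, 0.06]
[0.002, 0.001, -0.002, 0.0011, -0.0011, 0.0193, 0.06]
[0.002, 0.001, -0.002, 0.0011, -0.001, 0.0193, 0.06]
[0.002, 0.001, -0.002, 0.0011, -0.001, 0.0193, 0.06]
[0.002, 0.001, -0.002, 0.001, -0.0009, 0.0193, 0.06]
```

View pics/sc10.png

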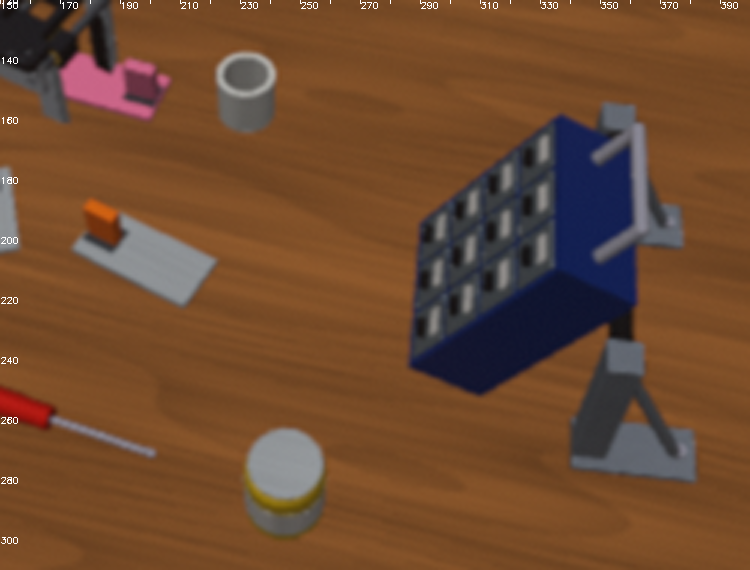

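View pics/tc10.png

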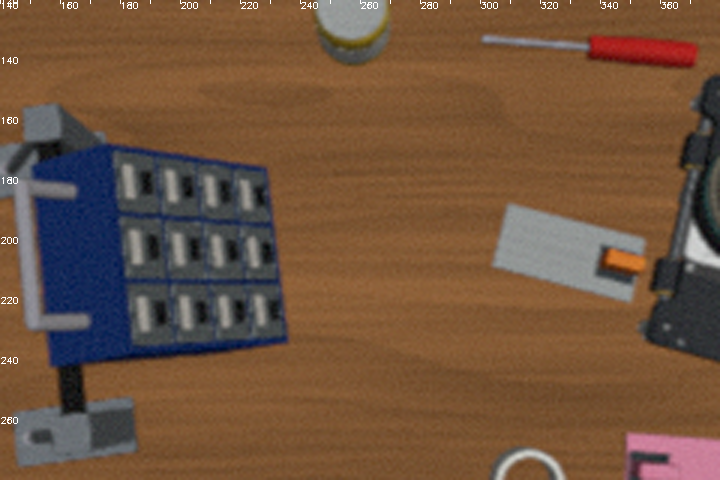

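```bash
cat > fitlean.py <<'E'
from h import *
from scipy.optimize import least_squares
def world(p,L): # p: rear x,y, yaw, theta ; L in cab coords from rear bottom mid
    L=np.atleast_2d(np.array(L,float)); c,s=np.cos(p[3]),np.sin(p[3])
    X=L[:,0]*c+L[:,2]*s; Z=-L[:,0]*s+L[:,2]*c
    u=np.array([np.cos(p[2]),np.sin(p[2])]);v=np.array([-u[1],u[0]])
    return np.c_[p[0]+X*u[0]+L[:,1]*v[0],p[1]+X*u[1]+L[:,1]*v[1],Z]
def fit(obs,p0=(.5587,.1136,np.radians(98.3),.5)):
    f=lambda p:np.concatenate([(proj(world(p,L),*cam)-o).ravel() for cam,L,o in obs])
    r=least_squares(f,p0,loss='soft_l1');p=r.x
    print("rear",p[:2].round(4),"yaw,theta",np.degrees(p[2:]).round(2)); print(f(p).reshape(-1,2).round(1).tolist()); return p
E
python3 - <<'E'
from fitlean import *
t=load("pics/top10.npz")[1:];s=load("pics/scene10.npz")[1:]
px=lambda l,x0,y0:(np.array(l,float)+.5)/3-.5+[x0,y0]
FB,FT,RB,RT=[-.08,0,0],[-.08,0,.21],[0,0,0],[0,0,.21]
P=lambda a,y:[a[0],y,a[2]]
ot=(t,[P(FB,-.08),P(FB,.08),P(FT,-.08),P(FT,.08)],px([[268,167],[288,342],[110,146],[131,365]],140,120))
os=(s,[P(FB,-.08),P(RB,-.08),P(FT,.08),P(FT,-.08),P(RT,-.08),P(FB,.08)],px([[410,366],[480,395],[560,115],[558,269],[636,303],[420,222]],150,120))
for o in([ot],[os],[ot,os]):
    p=fit(o)
    print("front edge",world(p,FB).round(4))
E
```

```text
rear [0.5558 0.1111] yaw,theta [97.6  29.01]
[[-0.3, 0.9], [0.6, 0.9], [-0.5, -0.2], [0.2, -2.8]]
front edge [[0.565  0.0417 0.0388]]
rear [0.5581 0.1123] yaw,theta [97.15 29.33]
[[-0.6, 0.2], [0.2, 0.3], [-0.1, -1.1], [0.0, -0.2], [0.3, 0.5], [0.2, -0.1]]
front edge [[0.5668 0.0431 0.0392]]
rear [0.5573 0.1117] yaw,theta [97.39 29.22]
[[-0.5, 0.4], [0.2, 0.4], [-1.0, -0.8], [-0.5, -3.4], [-0.7, 0.0], [0.1, 0.0], [-0.6, -1.4], [-0.2, -0.6], [0.1, -0.1], [-0.1, -0.3]]
front edge [[0.5663 0.0425 0.0391]]
```

>>> drive_tool --pt "0 0 0 0.003 -0.001 0.035 0.06" --pt "0 0 0 0.001 0 0.04 0.06" --pt "0 0 0 0 0 0.04 0.06" --pt "0 0 0 0 0 0.025 0.06" --pt "0 0 0 0 0 0 0.06"

```text
clock: 10.1
ee_pos: [0.5553, -0.2621, 0.0742]
tool_rot: [[0.963, -0.268, -0.01], [-0.268, -0.963, -0.001], [-0.01, 0.004, -1.0]]
force: [-0.9, 0.1, 0.3]
opening: 0.0598
```

```bash
python3 look.py 11 "(150,120,100,110)" "(290,150,110,90)"
python3 - <<'E'
from plan import *
from rig import sensors
s=sensors.sense()
p=s["ee_pos"];R=s["tool_rot"]
for r in rows(p,R,[.5585,-.2669,.011],down(-15.3),3,.06): print([float(v) for v in r])
E
```

```text
clock 10.2
qpos [0.5313, 0.7441, -0.2282, 1.7137, 0.2443, 0.7109, -0.0957]
ee_pos [0.5598, -0.2637, 0.0797]
tool_rot [[0.9634, -0.2679, -0.001], [-0.2679, -0.9634, -0.0045], [0.0003, 0.0046, -1.0]]
force [0.6389, 0.3893, 0.5097]
moment [-0.0024, -0.0677, -0.0118]
opening 0.0602
[0.002, -0.0, -0.001, -0.0001, 0.001, 0.0229, 0.06]
[0.002, -0.0, -0.001, -0.0001, 0.0011, 0.0229, 0.06]
[0.002, -0.0, -0.001, -0.0001, 0.0011, 0.0229, 0.06]
```

View pics/sc11.png

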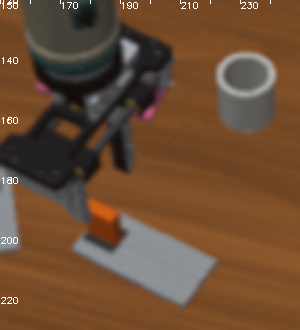

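>>> drive_tool --pt "0.002 0 0 0 0.002 0.025 0.06" --pt "0.002 0 0 0 0.001 0.025 0.06" --pt "0 0 0 0 0 0.015 0.06" --pt "0 0 0 0 0 0.003 0.06" --pt "0 0 0 0 0 0 0.04"

```text
clock: 10.62
ee_pos: [0.5606, -0.2677, 0.0134]
tool_rot: [[0.963, -0.268, 0.003], [-0.268, -0.963, -0.002], [0.004, 0.001, -1.0]]
force: [0.2, 0.7, 1.5]
opening: 0.0562
```

```bash
python3 look.py 12 "(150,120,100,110)" "(290,150,110,90)"
```

```text
clock 10.7167
qpos [0.5217, 0.8394, -0.201, 1.7369, 0.2733, 0.5865, -0.113]
ee_pos [0.5615, -0.2679, 0.0145]
tool_rot [[0.9635, -0.2677, 0.0054], [-0.2677, -0.9635, -0.003], [0.006, 0.0015, -1.0]]
force [-0.2306, 0.3181, -0.4832]
moment [-0.0227, -0.0509, -0.0595]
opening 0.0488
```

View pics/sc12.png

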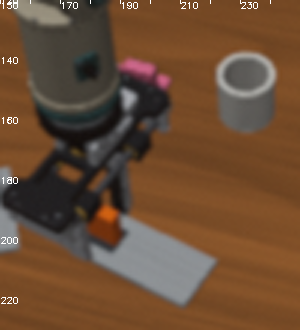

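View pics/tc12.png

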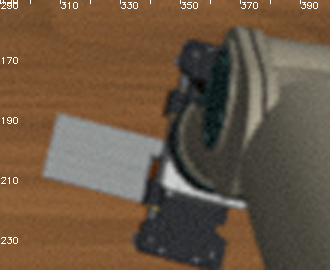

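>>> drive_tool --pt "0 0 0 -0.0015 0 0.002 0.03" --pt "0 0 0 0 0 0 0.02" --pt "0 0 0 0 0 0 0.01" --pt "0 0 0 0 0 0 0.01" --pt "0 0 0 0 0 0 0.01" --newtons 20

```text
clock: 11.13
ee_pos: [0.5585, -0.2672, 0.0105]
tool_rot: [[0.963, -0.268, 0.002], [-0.268, -0.963, -0.002], [0.003, 0.001, -1.0]]
force: [1.0, -1.8, 0.4]
opening: 0.0158
```

```bash
python3 look.py 13 "(150,120,100,110)" "(290,150,110,90)"
```

```text
clock 11.2333
qpos [0.5214, 0.8435, -0.1989, 1.7433, 0.2749, 0.5797, -0.1141]
ee_pos [0.5583, -0.2672, 0.0105]
tool_rot [[0.9635, -0.2676, 0.0018], [-0.2676, -0.9635, -0.002], [0.0023, 0.0014, -1.0]]
force [-0.4175, 0.3391, 2.6536]
moment [0.0642, 0.1609, 0.0407]
opening 0.0139
```

View pics/sc13.png

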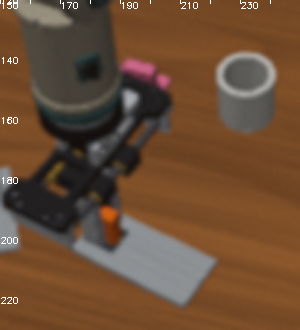

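```bash
python3 - <<'E'
from plan import *
from rig import sensors
s=sensors.sense()
p=s["ee_pos"];R=s["tool_rot"]
for r in rows(p,R,[.5869,-.1182,.0105],down(7.3),10,.01): print([float(v) for v in r])
E
```

```text
[0.0, -0.0, -0.04, -0.0012, -0.0151, -0.0, 0.01]
[0.0, -0.0, -0.04, -0.0006, -0.0152, -0.0, 0.01]
[0.0, -0.0, -0.04, -0.0, -0.0152, -0.0, 0.01]
[0.0, -0.0, -0.04, 0.0006, -0.0152, -0.0, 0.01]
[0.0, -0.0, -0.04, 0.0012, -0.0151, -0.0, 0.01]
[0.0, -0.0, -0.04, 0.0018, -0.0151, -0.0, 0.01]
[0.0, -0.0, -0.04, 0.0024, -0.015, -0.0, 0.01]
[0.0, -0.0, -0.04, 0.003, -0.0149, -0.0, 0.01]
[0.0, -0.0, -0.04, 0.0036, -0.0147, -0.0, 0.01]
[0.0, -0.0, -0.04, 0.0042, -0.0146, -0.0, 0.01]
```

>>> drive_tool --pt "0 0 -0.02 -0.001 -0.008 0 0.01" --pt "0 0 -0.04 -0.001 -0.015 0 0.01" --pt "0 0 -0.04 0 -0.015 0 0.01" --pt "0 0 -0.04 0.0005 -0.015 0 0.01" --pt "0 0 -0.04 0.001 -0.015 0 0.01"

```text
clock: 11.65
ee_pos: [0.5718, -0.1985, 0.0105]
tool_rot: [[0.996, -0.085, 0.002], [-0.085, -0.996, -0.002], [0.002, 0.002, -1.0]]
force: [-0.2, -4.2, 5.5]
opening: 0.0142
```

>>> drive_tool --pt "0 0 -0.04 0.0018 -0.015 0 0.01" --pt "0 0 -0.04 0.0024 -0.015 0 0.01" --pt "0 0 -0.04 0.003 -0.015 0 0.01" --pt "0 0 -0.04 0.0036 -0.015 0 0.01" --pt "0 0 -0.05 0.004 -0.014 0 0.01"

```text
clock: 12.07
ee_pos: [0.5873, -0.1244, 0.0105]
tool_rot: [[0.992, 0.125, 0.002], [0.125, -0.992, -0.002], [0.001, 0.003, -1.0]]
force: [-0.6, -4.4, 6.1]
opening: 0.0139
```

```bash
python3 look.py 14 "(180,120,200,160)" "(140,140,200,120)"; python3 - <<'E'
from plan import *
from rig import sensors
s=sensors.sense()
p=s["ee_pos"];R=s["tool_rot"];print("az",np.degrees(np.arctan2(R[1,0],R[0,0])))
for r in rows(p,R,[.5869,-.1182,.0105],down(7.3),1,.01): print([float(v) for v in r])
E
```

```text
clock 12.1667
qpos [0.3222, 0.8324, -0.2681, 1.7962, 0.3734, 0.5597, -0.0532]
ee_pos [0.5883, -0.1202, 0.0105]
tool_rot [[0.9919, 0.1271, 0.0032], [0.1271, -0.9919, 0.0018], [0.0034, -0.0014, -1.0]]
force [0.7369, 2.9162, 6.9103]
moment [0.8052, -0.0559, -0.101]
opening 0.014
az 7.300243831647438
[-0.001, -0.003, 0.0, -0.0011, -0.0021, 0.0, 0.01]
```

View pics/sc14.png

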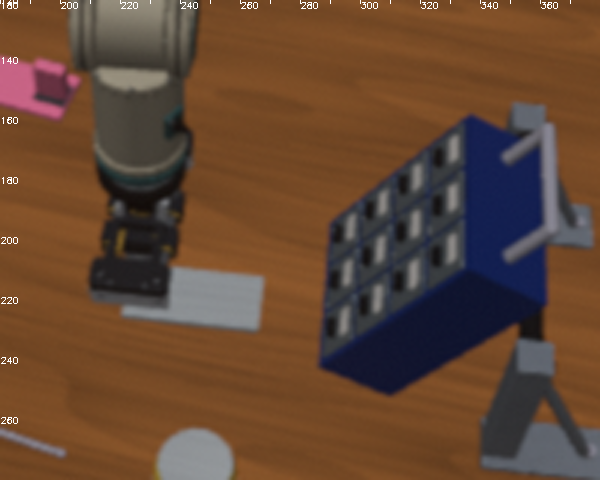

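View pics/tc14.png

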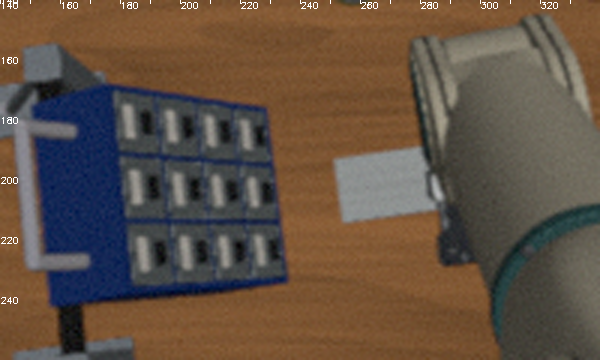

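```bash
python3 - <<'E'
from h import *
t=load("pics/top14.npz")[1:];s=load("pics/scene14.npz")[1:]
px=lambda l,x0,y0:(np.array(l,float)+.5)/3-.5+[x0,y0]
for nm,c,q in(("top",t,px([[334,159],[342,221]],140,140)),("scene",s,px([[258.5,330],[264,276]],180,120))):
    w=onz(q,.006,*c); m=w.mean(0); d=w[0]-w[1]; print(nm,m.round(4),"width",np.linalg.norm(d).round(4),"yaw",np.degrees(np.arctan2(d[1],d[0])).round(2)+90)
print("bookkept tip",np.array([.5883,-.1202])+.11*np.array([-.127,.992]))
E
```

```text
top [ 0.5739 -0.0106  0.006 ] width 0.0584 yaw 97.1
scene [ 0.5734 -0.0144  0.006 ] width 0.0607 yaw 97.85
bookkept tip [ 0.57433 -0.01108]
```

>>> drive_tool --pt "0 0 0 0 -0.006 0 0.01" --pt "0 0 0 0 -0.01 0 0.01" --pt "0 0 0 0 -0.01 0 0.01" --pt "0 0 0 0 -0.01 0 0.01" --pt "0 0 0 0 -0.01 0 0.01"

```text
clock: 12.58
ee_pos: [0.582, -0.0801, 0.0105]
tool_rot: [[0.993, 0.12, 0.003], [0.12, -0.993, -0.003], [0.003, 0.003, -1.0]]
force: [0.4, -4.2, 6.6]
opening: 0.0142
```

>>> drive_tool --pt "0 0 0 0 -0.01 0 0.01" --pt "0 0 0 0 -0.01 0 0.01" --pt "0 0 0 0 -0.01 0 0.01" --pt "0 0 0 0 -0.006 0 0.01" --pt "0 0 0 0 0 0 0.01"

```text
clock: 13.0
ee_pos: [0.5774, -0.0421, 0.0105]
tool_rot: [[0.992, 0.123, 0.002], [0.123, -0.992, -0.001], [0.002, 0.001, -1.0]]
force: [-1.0, 0.9, 7.2]
opening: 0.0139
```

```bash
python3 look.py 15 "(180,120,200,160)" "(140,140,200,120)"
```

```text
clock 13.1
qpos [0.1752, 0.8105, -0.2389, 1.8576, 0.3577, 0.5131, -0.1828]
ee_pos [0.5774, -0.0421, 0.0105]
tool_rot [[0.9925, 0.1223, 0.0023], [0.1223, -0.9925, -0.0004], [0.0023, 0.0007, -1.0]]
force [0.0377, 0.084, 7.6087]
moment [-0.0839, 0.2072, 0.0526]
opening 0.0137
```

View pics/sc15.png

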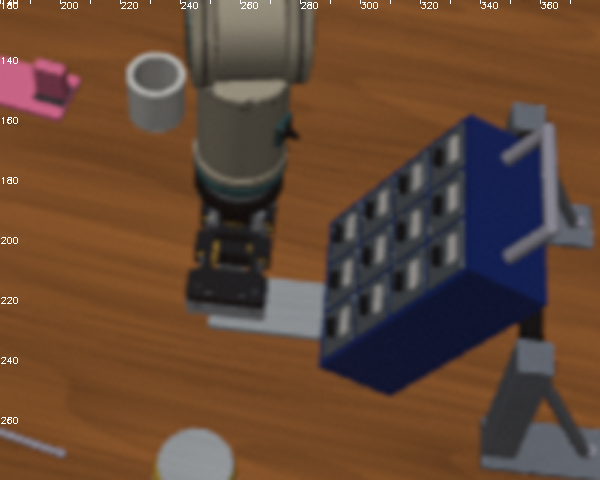

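View pics/tc15.png

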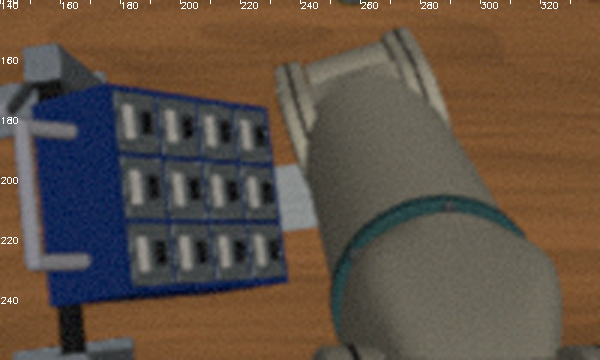

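>>> drive_tool --pt "0 0 -0.003 0 -0.003 0 0.01" --pt "0 0 -0.002 0 -0.002 0 0.01" --pt "0 0 0 0 0 0 0.01"

```text
clock: 13.35
ee_pos: [0.5771, -0.0391, 0.0105]
tool_rot: [[0.992, 0.126, 0.003], [0.126, -0.992, -0.002], [0.002, 0.003, -1.0]]
force: [-0.2, -3.3, 8.1]
opening: 0.0138
```

>>> drive_tool --pt "0 0 0 0 0 -0.001 0.02" --pt "0 0 0 0 0 0 0.03" --pt "0 0 0 0 0 0 0.05" --pt "0 0 0 0 0 0 0.05" --pt "0 0 0 0 0 0 0.05"

```text
clock: 13.77
ee_pos: [0.5764, -0.0393, 0.0105]
tool_rot: [[0.992, 0.124, 0.001], [0.124, -0.992, -0.001], [0.001, 0.001, -1.0]]
force: [-0.2, 0.1, -0.2]
opening: 0.0429
```

>>> drive_tool --pt "0 0 0 0 0 -0.01 0.05" --pt "0 0 0 0 0.002 -0.02 0.05" --pt "0 0 0 0 0.01 -0.035 0.05" --pt "0 0 0 0 0.02 -0.035 0.05" --pt "0 0 0 0 0.02 -0.035 0.05"

```text
clock: 14.18
ee_pos: [0.5825, -0.0908, 0.148]
tool_rot: [[0.992, 0.126, 0.001], [0.126, -0.992, -0.001], [0.001, 0.001, -1.0]]
force: [1.0, -0.6, -0.6]
opening: 0.0498
```

```bash
python3 look.py 16 "(180,120,200,160)" "(140,140,200,120)"
```

```text
clock 14.2833
qpos [0.3271, 0.6224, -0.3387, 1.7404, 0.2772, 0.8121, -0.0241]
ee_pos [0.5871, -0.0961, 0.1521]
tool_rot [[0.9929, 0.1179, 0.0131], [0.118, -0.993, -0.0056], [0.0123, 0.0071, -0.9999]]
force [0.5873, -0.3086, 0.1249]
moment [-0.0987, -0.1141, 0.0157]
opening 0.05
```

View pics/sc16.png

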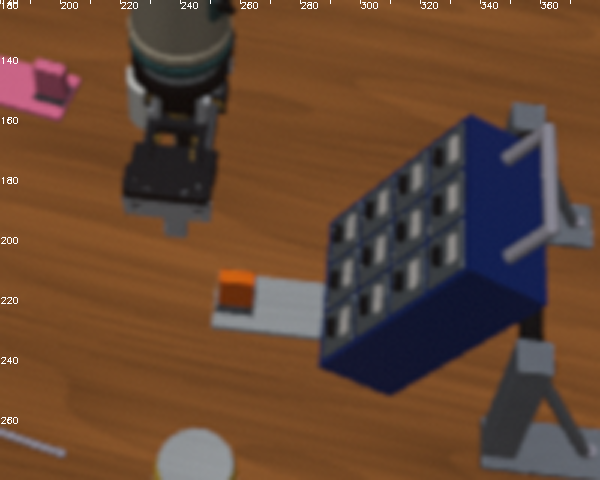

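View pics/tc16.png

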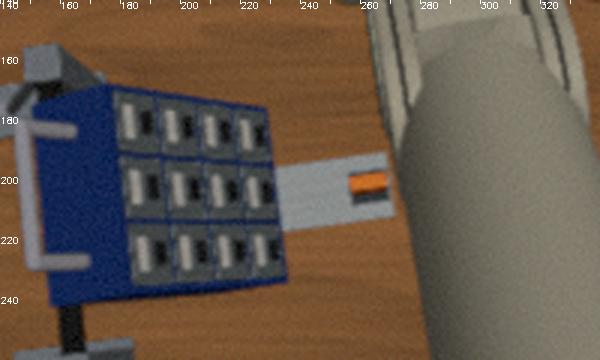

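```bash
python3 - <<'E'
from h import *
t=load("pics/top16.npz")[1:];s=load("pics/scene16.npz")[1:]
px=lambda l,x0,y0:(np.array(l,float)+.5)/3-.5+[x0,y0]
u=np.array([np.cos(np.radians(97.2)),np.sin(np.radians(97.2))])
w=onz(px([[386,152],[394.5,216]],140,140),.006,*t); m=w.mean(0);d=w[1]-w[0];print(m,np.linalg.norm(d),np.degrees(np.arctan2(d[1],d[0])))
tip=m[:2]+.13*u; print("tip",tip)
w2=onz(px([[212,327.5]],180,120),.006,*s);print(w2, w[0])
v=np.array([-u[1],u[0]])
for f in([.565,.0417],[.5668,.0431]):print("insert",(tip-f)@u,"lat",(tip-f)@v)
E
```

```text
[ 0.57903836 -0.05913832  0.006     ] 0.0602874359483781 -173.07358094062113
tip [0.56274504 0.06983659]
[[ 0.61189448 -0.05334112  0.006     ]] [ 0.60896208 -0.05550315  0.006     ]
insert 0.028197343828177 lat -0.0012892666531004323
insert 0.027033983066752483 lat 0.0006720063362556769
```

```bash
cat >> plan.py <<'E'
def tilt(az,th): # tool x at az when vertical, tipped th (deg) about tool y
    return down(az)@Ro.from_rotvec([0,np.radians(th),0]).as_matrix()
E
python3 - <<'E'
from plan import *
from rig import sensors
s=sensors.sense()
p=s["ee_pos"];R=s["tool_rot"]
P=[([.555,.02,.36],down(-30),9),([.541,.16,.385],down(-82.7),9),([.5412,.2395,.3081],tilt(-82.7,29.3),6)]
for pt,Rt,n in P:
    for r in rows(p,R,pt,Rt,n,.05): print([float(v) for v in r])
    print(); p,R=np.array(pt),Rt
print(R)
E
```

```text
[0.0, -0.002, 0.071, -0.0017, -0.0131, -0.0232, 0.05]
[0.0, -0.002, 0.071, -0.0027, -0.0129, -0.0232, 0.05]
[0.0, -0.002, 0.071, -0.0037, -0.0127, -0.0232, 0.05]
[0.0, -0.002, 0.071, -0.0046, -0.0124, -0.0232, 0.05]
[0.0, -0.002, 0.071, -0.0055, -0.012, -0.0232, 0.05]
[0.0, -0.002, 0.071, -0.0064, -0.0116, -0.0232, 0.05]
[0.0, -0.002, 0.071, -0.0072, -0.0111, -0.0232, 0.05]
[0.0, -0.002, 0.071, -0.0081, -0.0106, -0.0231, 0.05]
[0.0, -0.002, 0.071, -0.0088, -0.01, -0.0231, 0.05]

[0.0, 0.0, 0.102, -0.0091, -0.0127, -0.0028, 0.05]
[0.0, 0.0, 0.102, -0.0104, -0.0117, -0.0028, 0.05]
[0.0, 0.0, 0.102, -0.0115, -0.0106, -0.0028, 0.05]
[0.0, 0.0, 0.102, -0.0125, -0.0094, -0.0028, 0.05]
[0.0, 0.0, 0.102, -0.0134, -0.008, -0.0028, 0.05]
[0.0, 0.0, 0.102, -0.0142, -0.0066, -0.0028, 0.05]
[0.0, 0.0, 0.102, -0.0148, -0.0051, -0.0028, 0.05]
[0.0, 0.0, 0.102, -0.0152, -0.0036, -0.0028, 0.05]
[0.0, 0.0, 0.102, -0.0155, -0.0021, -0.0028, 0.05]

[0.0, 0.085, -0.0, -0.0131, -0.0017, 0.0128, 0.05]
[0.0, 0.085, -0.0, -0.0142, -0.0017, 0.0117, 0.05]
[0.0, 0.085, -0.0, -0.0151, -0.0017, 0.0104, 0.05]
[0.0, 0.085, -0.0, -0.0159, -0.0017, 0.0091, 0.05]
[0.0, 0.085, -0.0, -0.0167, -0.0017, 0.0077, 0.05]
[0.0, 0.085, -0.0, -0.0173, -0.0017, 0.0063, 0.05]

[[ 0.11080914 -0.99189444  0.06218319]
 [-0.86500066 -0.12706461 -0.48541573]
 [ 0.48938245  0.         -0.87206927]]
```

>>> drive_tool --pt "0 0 0.071 -0.0017 -0.005 -0.033 0.05" --pt "0 0 0.071 -0.0027 -0.01 -0.033 0.05" --pt "0 0 0.071 -0.0037 -0.015 -0.028 0.05" --pt "0 0 0.071 -0.0046 -0.015 -0.023 0.05" --pt "0 0 0.071 -0.0055 -0.014 -0.023 0.05"

```text
clock: 14.7
ee_pos: [0.5665, -0.03, 0.2871]
tool_rot: [[0.973, -0.232, 0.002], [-0.232, -0.973, -0.001], [0.002, 0.001, -1.0]]
force: [1.2, 0.7, -0.1]
opening: 0.0499
```

>>> drive_tool --pt "0 0 0.071 -0.0064 -0.0116 -0.023 0.05" --pt "0 0 0.071 -0.0072 -0.0111 -0.023 0.05" --pt "0 0 0.071 -0.0081 -0.0106 -0.015 0.05" --pt "0 0 0.071 -0.0088 -0.01 -0.007 0.05" --pt "0 0 0.102 -0.0091 -0.0127 -0.003 0.05"

```text
clock: 15.12
ee_pos: [0.5507, 0.0362, 0.3581]
tool_rot: [[0.813, -0.582, 0.004], [-0.582, -0.813, -0.002], [0.004, -0.001, -1.0]]
force: [-0.4, -0.1, -0.9]
opening: 0.05
```

>>> drive_tool --pt "0 0 0.102 -0.0104 -0.0117 -0.003 0.05" --pt "0 0 0.102 -0.0115 -0.0106 -0.003 0.05" --pt "0 0 0.102 -0.0125 -0.0094 -0.003 0.05" --pt "0 0 0.102 -0.0134 -0.008 -0.003 0.05" --pt "0 0 0.102 -0.0142 -0.0066 -0.003 0.05"

```text
clock: 15.53
ee_pos: [0.5416, 0.1144, 0.3713]
tool_rot: [[0.425, -0.905, 0.001], [-0.905, -0.425, -0.002], [0.002, 0.0, -1.0]]
force: [0.6, 0.3, -0.4]
opening: 0.0499
```

```bash
python3 - <<'E'
from plan import *
from rig import sensors
s=sensors.sense()
p=s["ee_pos"];R=s["tool_rot"];print(s["clock"],p,R.round(3).tolist(),s["qpos"].round(2))
P=[([.541,.16,.385],down(-82.7),4),([.5412,.2395,.3081],tilt(-82.7,29.3),6)]
for pt,Rt,n in P:
    for r in rows(p,R,pt,Rt,n,.05): print([float(v) for v in r])
    print(); p,R=np.array(pt),Rt
E
```

```text
15.5333 [0.54155599 0.1143834  0.3712773 ] [[0.425, -0.905, 0.001], [-0.905, -0.425, -0.002], [0.002, 0.0, -1.0]] [-0.16  0.35 -0.15  1.53  0.05  1.27 -1.44]
[-0.0, -0.0, 0.078, -0.0104, -0.0047, -0.0035, 0.05]
[-0.0, -0.0, 0.078, -0.0107, -0.0039, -0.0035, 0.05]
[-0.0, -0.0, 0.078, -0.011, -0.0031, -0.0035, 0.05]
[-0.0, -0.0, 0.078, -0.0112, -0.0022, -0.0035, 0.05]

[0.0, 0.085, -0.0, -0.0131, -0.0017, 0.0128, 0.05]
[0.0, 0.085, -0.0, -0.0142, -0.0017, 0.0117, 0.05]
[0.0, 0.085, -0.0, -0.0151, -0.0017, 0.0104, 0.05]
[0.0, 0.085, -0.0, -0.0159, -0.0017, 0.0091, 0.05]
[0.0, 0.085, -0.0, -0.0167, -0.0017, 0.0077, 0.05]
[0.0, 0.085, -0.0, -0.0173, -0.0017, 0.0063, 0.05]
```

>>> drive_tool --pt "0 0 0.078 -0.0104 -0.0047 -0.0035 0.05" --pt "0 0 0.078 -0.0107 -0.0039 -0.0035 0.05" --pt "0 0 0.078 -0.011 -0.0031 -0.0035 0.05" --pt "0 0 0.078 -0.0112 -0.0022 -0.0035 0.05"

```text
clock: 15.87
ee_pos: [0.5409, 0.1599, 0.3852]
tool_rot: [[0.128, -0.992, 0.001], [-0.992, -0.128, -0.002], [0.002, -0.0, -1.0]]
force: [-0.4, 0.1, 0.4]
opening: 0.0503
```

>>> drive_tool --pt "0 0.085 0 -0.0131 -0.0017 0.006 0.05" --pt "0 0.085 0 -0.0142 -0.0017 0.007 0.05" --pt "0 0.085 0 -0.0151 -0.0017 0.0104 0.05" --pt "0 0.085 0 -0.0159 -0.0017 0.0091 0.05" --pt "0 0.085 0 -0.0167 -0.0017 0.0077 0.05"

```text
clock: 16.28
ee_pos: [0.541, 0.2266, 0.3326]
tool_rot: [[0.119, -0.991, 0.058], [-0.901, -0.132, -0.413], [0.417, -0.003, -0.909]]
force: [1.5, -0.1, 0.2]
opening: 0.0504
```

```bash
python3 look.py 17 "(200,80,230,180)" "(110,140,200,120)"; python3 - <<'E'
from plan import *
from rig import sensors
s=sensors.sense()
p=s["ee_pos"];R=s["tool_rot"]
P=[([.5412,.2395,.3081],tilt(-82.7,29.3),2),([.5468,.1958,.2296],tilt(-82.7,29.3),4)]
for pt,Rt,n in P:
    for r in rows(p,R,pt,Rt,n,.05): print([float(v) for v in r])
    print(); p,R=np.array(pt),Rt
E
```

```text
clock 16.3833
qpos [-0.6607, 0.5497, -0.043, 1.4076, 0.3819, 1.4386, -2.2248]
ee_pos [0.5372, 0.2327, 0.3269]
tool_rot [[0.1339, -0.9896, 0.0522], [-0.9, -0.1435, -0.4116], [0.4148, 0.0081, -0.9099]]
force [-1.1731, 0.057, -0.3614]
moment [0.4872, 0.088, -0.0032]
opening 0.05
[-0.0, 0.042, 0.009, -0.0067, -0.0025, 0.0073, 0.05]
[-0.0, 0.042, 0.009, -0.007, -0.0025, 0.007, 0.05]

[0.0, 0.0, 0.0, 0.0, -0.0, 0.0225, 0.05]
[0.0, 0.0, 0.0, 0.0, -0.0, 0.0225, 0.05]
[0.0, 0.0, 0.0, 0.0, -0.0, 0.0225, 0.05]
[0.0, 0.0, 0.0, 0.0, -0.0, 0.0225, 0.05]
```

View pics/sc17.png

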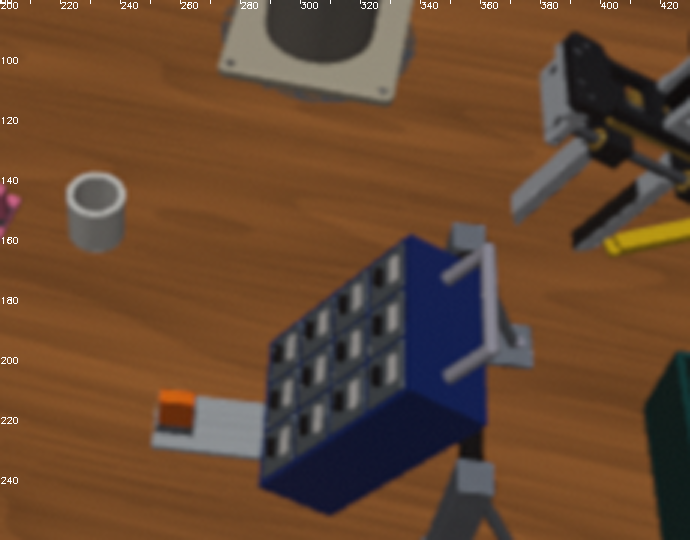

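>>> drive_tool --pt "0 0.042 0 -0.007 -0.001 0.007 0.05" --pt "0 0.042 0 -0.007 0 0.007 0.05" --pt "0 0 0 0 0 0.02 0.05" --pt "0 0 0 0 0 0 0.05" --pt "0 0 0 0 0 0 0.05"

```text
clock: 16.8
ee_pos: [0.5426, 0.2212, 0.2964]
tool_rot: [[0.114, -0.991, 0.064], [-0.864, -0.13, -0.486], [0.49, 0.0, -0.872]]
force: [0.3, -0.2, 0.1]
opening: 0.0498
```

```bash
python3 look.py 18 "(200,80,230,180)" "(110,140,200,120)"; python3 - <<'E'
from plan import *
from rig import sensors
s=sensors.sense()
p=s["ee_pos"];R=s["tool_rot"]
for r in rows(p,R,[.5468,.1958,.2296],tilt(-82.7,29.3),1,.05): print([float(v) for v in r])
E
```

```text
clock 16.9
qpos [-0.6942, 0.5995, -0.0174, 1.4387, 0.438, 1.4149, -2.2887]
ee_pos [0.5435, 0.222, 0.2977]
tool_rot [[0.1123, -0.9915, 0.0663], [-0.8655, -0.1303, -0.4837], [0.4882, -0.0031, -0.8727]]
force [-0.1358, 0.72, -0.0135]
moment [0.4079, 0.062, -0.0146]
opening 0.0498
[-0.004, 0.001, 0.001, -0.0102, 0.0003, 0.0724, 0.05]
```

View pics/sc18.png

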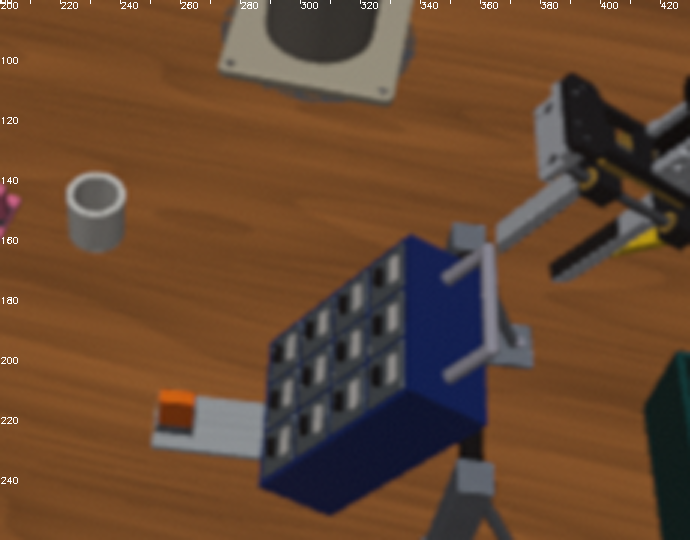

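>>> drive_tool --pt "0 0 0 -0.01 0 0 0.05" --pt "0 0 0 0 0 0.025 0.05" --pt "0 0 0 0 0 0.025 0.05" --pt "0 0 0 0 0 0.022 0.05" --pt "0 0 0 0 0 0 0.05"

```text
clock: 17.32
ee_pos: [0.5453, 0.1931, 0.2266]
tool_rot: [[0.113, -0.992, 0.061], [-0.863, -0.128, -0.488], [0.492, 0.003, -0.871]]
force: [-0.4, -0.2, -0.6]
opening: 0.0498
```

```bash
python3 look.py 19 "(200,80,230,180)" "(110,140,200,120)"; python3 - <<'E'
from plan import *
from rig import sensors
s=sensors.sense()
p=s["ee_pos"];R=s["tool_rot"]
for r in rows(p,R,[.5468,.1958,.2296],tilt(-82.7,29.3),1,.05): print([float(v) for v in r])
E
```

```text
clock 17.4167
qpos [-0.6649, 0.6448, -0.0099, 1.5585, 0.4635, 1.253, -2.3312]
ee_pos [0.5468, 0.1967, 0.2293]
tool_rot [[0.1135, -0.9914, 0.0657], [-0.8651, -0.1311, -0.4841], [0.4885, -0.0019, -0.8725]]
force [-0.1053, 0.9402, 0.3678]
moment [0.437, 0.0623, -0.0066]
opening 0.0499
[-0.004, 0.001, 0.003, 0.0009, 0.0001, 0.0002, 0.05]
```

View pics/sc19.png

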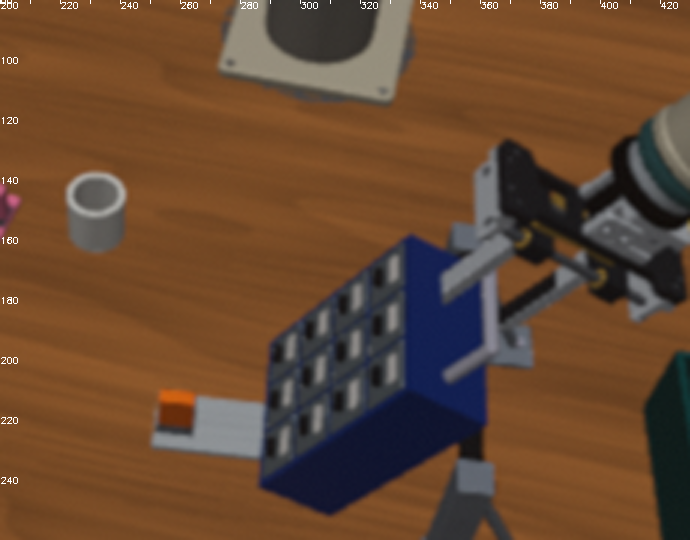

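>>> drive_tool --pt "0 0 0 0 0 0 0.03" --pt "0 0 0 0 0 0 0.015" --pt "0 0 0 0 0 0 0.006" --pt "0 0 0 0 0 0 0.006" --pt "0 0 0 0 0 0 0.006" --newtons 6

```text
clock: 17.83
ee_pos: [0.5468, 0.1966, 0.2293]
tool_rot: [[0.114, -0.991, 0.067], [-0.865, -0.132, -0.484], [0.489, -0.002, -0.873]]
force: [1.0, -0.6, 0.3]
opening: 0.0199
```

>>> drive_tool --pt "0 0 0 0 0 0 0.006" --pt "0 0 0 0 0 0 0.006"

```text
clock: 18.0
ee_pos: [0.5467, 0.1962, 0.2291]
tool_rot: [[0.114, -0.991, 0.066], [-0.865, -0.131, -0.485], [0.489, -0.002, -0.872]]
force: [-0.4, 1.1, 1.2]
opening: 0.0117
```

```bash
sed -i 's/radians(98.3)/radians(97.3)/; s/\[.5587,.1136,0\]/[.5574,.1120,0]/' arc.py; python3 arc.py; python3 look.py 20 "(200,80,230,180)" "(110,140,200,120)"
```

```text
theta rot 29.27 theta pos 29.72 radius 0.2631 (.2631) lat -0.0 F u,v,z [1.13 0.28 1.23] op 0.0117 t 18.0
clock 18.1
qpos [-0.665, 0.6447, -0.0094, 1.56, 0.4641, 1.2519, -2.3313]
ee_pos [0.5467, 0.1962, 0.2291]
tool_rot [[0.1137, -0.9913, 0.066], [-0.8648, -0.1315, -0.4845], [0.489, -0.002, -0.8723]]
force [-0.212, 0.5517, 1.2454]
moment [0.3441, 0.0879, -0.0378]
opening 0.0115
```

View pics/sc20.png

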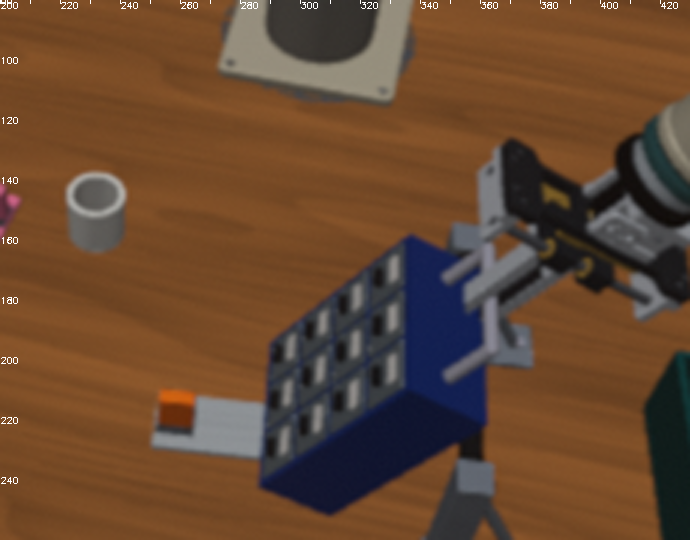

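>>> drive_tool --pt "0 -0.0105 0 0.0025 0 0.0004 0.006" --pt "0 -0.0175 0 0.0042 0 0.0007 0.006" --pt "0 -0.021 0 0.005 0 0.0009 0.006" --pt "0 -0.021 0 0.005 0 0.0009 0.006" --pt "0 -0.021 0 0.005 0 0.0009 0.006"

```text
clock: 18.52
ee_pos: [0.5497, 0.1741, 0.2361]
tool_rot: [[0.118, -0.991, 0.055], [-0.906, -0.13, -0.402], [0.406, -0.003, -0.914]]
force: [-0.7, 0.2, 3.0]
opening: 0.0115
```

```bash
python3 arc.py
```

```text
theta rot 23.95 theta pos 24.25 radius 0.2631 (.2631) lat -0.0002 F u,v,z [0.3  0.71 3.05] op 0.0115 t 18.5167
```

>>> drive_tool --pt "0 -0.021 0 0.005 0 0.0009 0.006" --pt "0 -0.021 0 0.005 0 0.0009 0.006" --pt "0 -0.021 0 0.005 0 0.0009 0.006" --pt "0 -0.021 0 0.005 0 0.0009 0.006" --pt "0 -0.021 0 0.005 0 0.0009 0.006"

```text
clock: 18.93
ee_pos: [0.5529, 0.1497, 0.2413]
tool_rot: [[0.124, -0.991, 0.043], [-0.943, -0.131, -0.305], [0.308, -0.003, -0.951]]
force: [-0.1, 0.7, 6.0]
opening: 0.0117
```

```bash
python3 arc.py;  python3 look.py 21 "(200,80,230,180)" "(110,140,200,120)"
```

```text
theta rot 17.94 theta pos 18.34 radius 0.263 (.2631) lat -0.0003 F u,v,z [0.7  0.06 6.02] op 0.0117 t 18.9333
clock 19.0333
qpos [-0.4631, 0.5339, -0.0607, 1.6462, 0.362, 1.1109, -2.1472]
ee_pos [0.5532, 0.1474, 0.2416]
tool_rot [[0.12, -0.9919, 0.0422], [-0.9431, -0.1272, -0.3073], [0.3102, -0.0029, -0.9507]]
force [-0.9175, 1.3727, 7.002]
moment [-0.0263, 0.1261, -0.0559]
opening 0.0116
```

View pics/sc21.png

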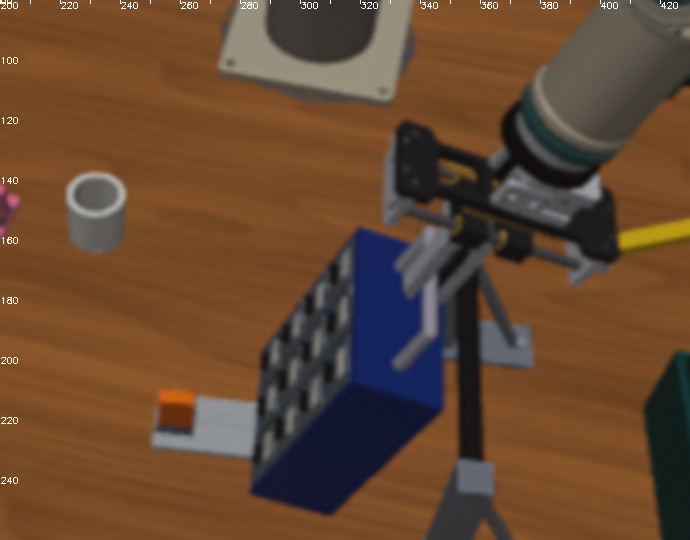

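>>> drive_tool --pt "0 -0.021 0 0.005 0 0.0004 0.006" --pt "0 -0.021 0 0.005 0 0.0004 0.006" --pt "0 -0.021 0 0.005 0 0.0006 0.006" --pt "0 -0.0175 0 0.0042 0 0.0006 0.006" --pt "0 -0.0175 0 0.0042 0 0.0006 0.006"

```text
clock: 19.45
ee_pos: [0.5555, 0.1263, 0.2438]
tool_rot: [[0.127, -0.991, 0.029], [-0.968, -0.13, -0.212], [0.214, -0.001, -0.977]]
force: [0.9, -0.5, -2.7]
opening: 0.0115
```

```bash
python3 arc.py
```

```text
theta rot 12.38 theta pos 12.78 radius 0.263 (.2631) lat 0.0001 F u,v,z [-0.65 -0.83 -2.72] op 0.0115 t 19.45
```

>>> drive_tool --pt "0 -0.0087 0 0.0021 0 0.0003 0.006" --pt "0 -0.0087 0 0.0021 0 0.0003 0.006" --pt "0 -0.0087 0 0.0021 0 0.0003 0.006" --pt "0 0 0 0 0 0 0.006"

```text
clock: 19.78
ee_pos: [0.5561, 0.1201, 0.2442]
tool_rot: [[0.128, -0.991, 0.025], [-0.973, -0.13, -0.188], [0.19, -0.0, -0.982]]
force: [0.6, -0.7, -4.8]
opening: 0.0117
```

```bash
python3 arc.py;  python3 look.py 22 "(200,80,230,180)" "(110,140,200,120)"
```

```text
theta rot 10.95 theta pos 11.32 radius 0.2631 (.2631) lat 0.0003 F u,v,z [-0.81 -0.53 -4.81] op 0.0117 t 19.7833
clock 19.8833
qpos [-0.3187, 0.4922, -0.1029, 1.6797, 0.2697, 1.0413, -1.9945]
ee_pos [0.556, 0.1213, 0.2441]
tool_rot [[0.1291, -0.9913, 0.0252], [-0.9733, -0.1315, -0.188], [0.1897, -0.0003, -0.9818]]
force [0.4287, -0.1855, -5.0009]
moment [0.2359, 0.0128, 0.0498]
opening 0.0116
```

View pics/sc22.png

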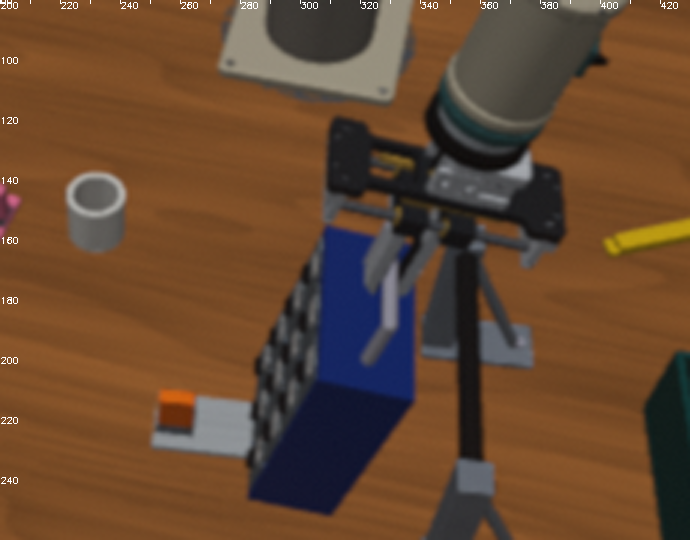

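>>> drive_tool --pt "0 0 0 0 0 0.0006 0.006" --pt "0 -0.0087 0 0.0021 0 0.0004 0.006" --pt "0 -0.0087 0 0.0021 0 0.0004 0.006" --pt "0 0 0 0 0 0 0.006"

```text
clock: 20.22
ee_pos: [0.5571, 0.1156, 0.2442]
tool_rot: [[0.128, -0.992, 0.024], [-0.977, -0.13, -0.171], [0.173, -0.001, -0.985]]
force: [-0.3, -1.7, -2.6]
opening: 0.0115
```

```bash
python3 arc.py
```

```text
theta rot 9.96 theta pos 10.26 radius 0.263 (.2631) lat -0.0001 F u,v,z [-1.64  0.48 -2.58] op 0.0115 t 20.2167
```

>>> drive_tool --pt "0 -0.0052 0 0.0013 0 0.0002 0.006" --pt "0 -0.0052 0 0.0013 0 0.0002 0.006" --pt "0 0 0 0 0 0 0.006"

```text
clock: 20.47
ee_pos: [0.5574, 0.1135, 0.2442]
tool_rot: [[0.128, -0.991, 0.023], [-0.978, -0.13, -0.161], [0.163, -0.002, -0.987]]
force: [-0.1, 0.1, -0.6]
opening: 0.0118
```

```bash
python3 arc.py
```

```text
theta rot 9.35 theta pos 9.74 radius 0.263 (.2631) lat -0.0002 F u,v,z [ 0.06  0.08 -0.56] op 0.0118 t 20.4667
```

>>> drive_tool --pt "0 -0.0052 0 0.0013 0 0.0002 0.006" --pt "0 -0.0052 0 0.0013 0 0.0002 0.006" --pt "0 0 0 0 0 0 0.006"

```text
clock: 20.72
ee_pos: [0.5579, 0.1109, 0.2443]
tool_rot: [[0.129, -0.991, 0.022], [-0.98, -0.131, -0.151], [0.152, -0.002, -0.988]]
force: [-0.3, -0.7, -2.2]
opening: 0.0117
```

```bash
python3 arc.py
```

```text
theta rot 8.75 theta pos 9.13 radius 0.2631 (.2631) lat -0.0003 F u,v,z [-0.68  0.39 -2.19] op 0.0117 t 20.7167
```

>>> drive_tool --pt "0 -0.0052 0 0.0013 0 0.0002 0.006" --pt "0 -0.0052 0 0.0013 0 0.0002 0.006" --pt "0 0 0 0 0 0 0.006"

```text
clock: 20.97
ee_pos: [0.5582, 0.1083, 0.2442]
tool_rot: [[0.129, -0.991, 0.02], [-0.981, -0.131, -0.141], [0.142, -0.002, -0.99]]
force: [-0.1, -1.7, -0.7]
opening: 0.0118
```

```bash
python3 arc.py;  python3 look.py 23 "(200,80,230,180)" "(110,140,200,120)"
```

```text
theta rot 8.16 theta pos 8.51 radius 0.263 (.2631) lat -0.0003 F u,v,z [-1.64  0.31 -0.68] op 0.0118 t 20.9667
clock 21.0667
qpos [-0.2551, 0.4815, -0.1199, 1.6901, 0.2291, 1.0163, -1.9271]
ee_pos [0.5581, 0.1089, 0.2442]
tool_rot [[0.1295, -0.9914, 0.0202], [-0.9814, -0.1311, -0.1404], [0.1419, -0.0016, -0.9899]]
force [-1.4235, -1.4416, -1.2631]
moment [-0.0282, 0.2227, -0.0114]
opening 0.0121
```

View pics/sc23.png

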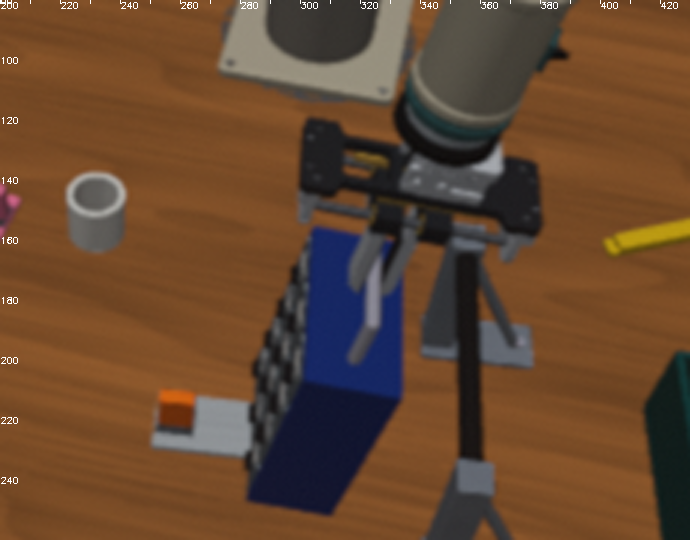

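>>> drive_tool --pt "0 -0.0052 0 0.0013 0 0.0002 0.006" --pt "0 -0.0052 0 0.0013 0 0.0002 0.006" --pt "0 0 0 0 0 0 0.006"

```text
clock: 21.32
ee_pos: [0.5589, 0.1061, 0.2443]
tool_rot: [[0.129, -0.991, 0.02], [-0.983, -0.131, -0.13], [0.131, -0.002, -0.991]]
force: [-0.5, -0.2, 0.4]
opening: 0.0119
```

```bash
python3 arc.py
```

```text
theta rot 7.54 theta pos 7.97 radius 0.2632 (.2631) lat -0.0007 F u,v,z [-0.11  0.48  0.42] op 0.0119 t 21.3167
```

>>> drive_tool --pt "0 -0.0052 0 0.0013 0 0.0002 0.006" --pt "0 -0.0052 0 0.0013 0 0.0002 0.006" --pt "0 0 0 0 0 0 0.006"

```text
clock: 21.57
ee_pos: [0.5595, 0.1036, 0.2446]
tool_rot: [[0.129, -0.991, 0.019], [-0.984, -0.131, -0.119], [0.121, -0.003, -0.993]]
force: [-1.2, 0.3, 1.3]
opening: 0.0118
```

```bash
python3 arc.py
```

```text
theta rot 6.93 theta pos 7.38 radius 0.2635 (.2631) lat -0.0009 F u,v,z [0.42 1.11 1.3 ] op 0.0118 t 21.5667
```

```bash
python3 look.py 24 "(200,80,230,180)" "(110,140,200,120)"; python3 - <<'E'
from h import *
crop(load("pics/scene24.npz")[0],245,150,110,110,6,"pics/d24.png")
E
python3 arc.py
```

```text
clock 21.6667
qpos [-0.2274, 0.4777, -0.128, 1.693, 0.2106, 1.0071, -1.897]
ee_pos [0.5593, 0.104, 0.2445]
tool_rot [[0.1299, -0.9913, 0.0187], [-0.9841, -0.1312, -0.1193], [0.1207, -0.0029, -0.9927]]
force [-1.0729, 0.4076, 2.0539]
moment [0.2139, 0.134, 0.0312]
opening 0.0114
theta rot 6.93 theta pos 7.47 radius 0.2634 (.2631) lat -0.0008 F u,v,z [0.54 1.01 2.05] op 0.0114 t 21.6667
```

View pics/d24.png

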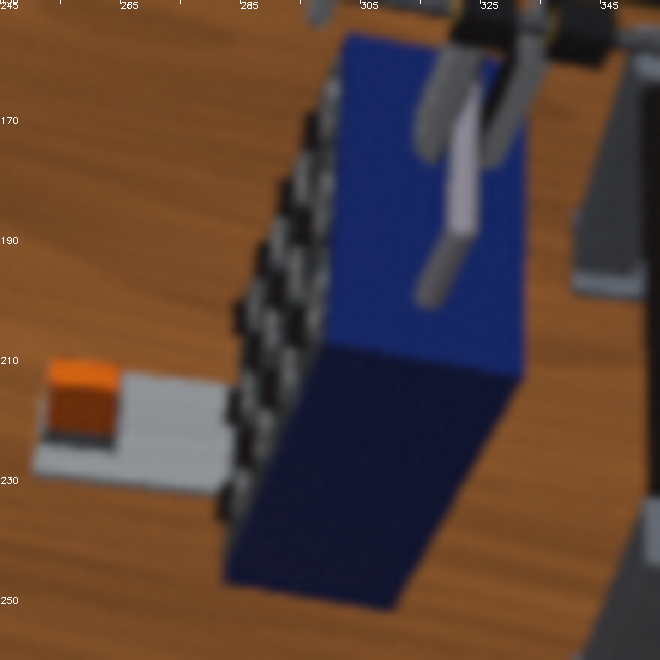

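```bash
cat > fs.py <<'E'
from fitlean import *
import sys
FB,FT,RB,RT=[-.08,0,0],[-.08,0,.21],[0,0,0],[0,0,.21]
P=lambda a,y:[a[0],y,a[2]]
def fs(n,pts):
    s=load(f"pics/scene{n}.npz")[1:]
    o=(s,[P(FT,.08),P(FT,-.08),P(RT,-.08),P(FB,-.08),P(RB,-.08)],(np.array(pts,float)+.5)/6-.5+[245,150])
    return fit([o],(.5587,.1136,np.radians(97.3),.13))
E
python3 - <<'E'
from fs import *
fs(24,[[347,33],[328,345],[521,378],[224,581],[395,609]])
E
```

```text
rear [0.5588 0.1139] yaw,theta [97.12  6.88]
[[0.0, -0.3], [-0.4, -0.7], [0.5, -0.3], [-0.1, 0.6], [-0.1, 0.9]]
```

>>> drive_tool --pt "0 0.0052 0 -0.0013 0 -0.0002 0.006" --pt "0 0.0035 0 -0.0008 0 -0.0003 0.006" --pt "0 0 0 0 0 0 0.006" --pt "0 0 0 0 0 0 0.006"

```text
clock: 22.0
ee_pos: [0.5584, 0.1063, 0.2442]
tool_rot: [[0.131, -0.991, 0.019], [-0.983, -0.132, -0.129], [0.13, -0.001, -0.992]]
force: [0.1, -0.2, 0.7]
opening: 0.0115
```

```bash
python3 arc.py;  python3 look.py 25 "(200,80,230,180)" "(110,140,200,120)"; python3 arc.py; python3 - <<'E'
from h import *
crop(load("pics/scene25.npz")[0],245,150,110,110,6,"pics/d25.png")
a=load("pics/scene24.npz")[0].astype(int);b=load("pics/scene25.npz")[0].astype(int)
# image shift of cabinet bottom corner region and top
import cv2
for nm,(x0,y0,w,h) in {"bottomcorner":(275,235,45,25),"topcorner":(295,195,45,25)}.items():
    A=a[y0:y0+h,x0:x0+w].mean(2).astype(np.float32);B=b[y0:y0+h,x0:x0+w].mean(2).astype(np.float32)
    print(nm,cv2.phaseCorrelate(A,B,cv2.createHanningWindow((w,h),cv2.CV_32F)))
E
```

```text
theta rot 7.47 theta pos 8.02 radius 0.2631 (.2631) lat -0.0003 F u,v,z [-0.17 -0.12  0.74] op 0.0115 t 22.0
clock 22.1
qpos [-0.2395, 0.4794, -0.1244, 1.692, 0.2184, 1.0113, -1.9095]
ee_pos [0.5585, 0.1061, 0.2442]
tool_rot [[0.1303, -0.9913, 0.0186], [-0.9829, -0.1316, -0.1285], [0.1299, -0.0016, -0.9915]]
force [-0.3084, 1.1211, 0.4383]
moment [0.1726, 0.0747, -0.027]
opening 0.0114
theta rot 7.46 theta pos 7.98 radius 0.2631 (.2631) lat -0.0003 F u,v,z [1.15 0.16 0.44] op 0.0114 t 22.1
bottomcorner ((0.5328192936158658, 0.46123941316614925), 0.9760114958021376)
topcorner ((1.1847459547726302, 0.6335069306843071), 0.8516316265530056)
```

>>> drive_tool --pt "0 0 0 0 0 0 0.013" --pt "0 0 0 0 0 0 0.016" --pt "0 0 0 0 0 0 0.025" --pt "0 0 0 0 0 0 0.04" --pt "0 0 0 0 0 0 0.05"

```text
clock: 22.52
ee_pos: [0.5586, 0.1058, 0.2443]
tool_rot: [[0.13, -0.991, 0.019], [-0.983, -0.131, -0.129], [0.13, -0.002, -0.992]]
force: [0.1, -0.9, 0.2]
opening: 0.033
```

```bash
python3 arc.py;  python3 look.py 26 "(200,80,230,180)" "(110,140,200,120)"; python3 - <<'E'
from h import *
crop(load("pics/scene26.npz")[0],245,150,110,110,6,"pics/d26.png")
E
```

```text
theta rot 7.47 theta pos 7.92 radius 0.2632 (.2631) lat -0.0004 F u,v,z [-0.94  0.01  0.21] op 0.033 t 22.5167
clock 22.6167
qpos [-0.2391, 0.4792, -0.1244, 1.6919, 0.2185, 1.0113, -1.9095]
ee_pos [0.5586, 0.1059, 0.2443]
tool_rot [[0.1299, -0.9913, 0.0188], [-0.983, -0.1313, -0.1286], [0.1299, -0.0018, -0.9915]]
force [-0.191, -0.4337, -0.0498]
moment [0.1791, -0.0052, -0.0375]
opening 0.0405
```

View pics/d26.png

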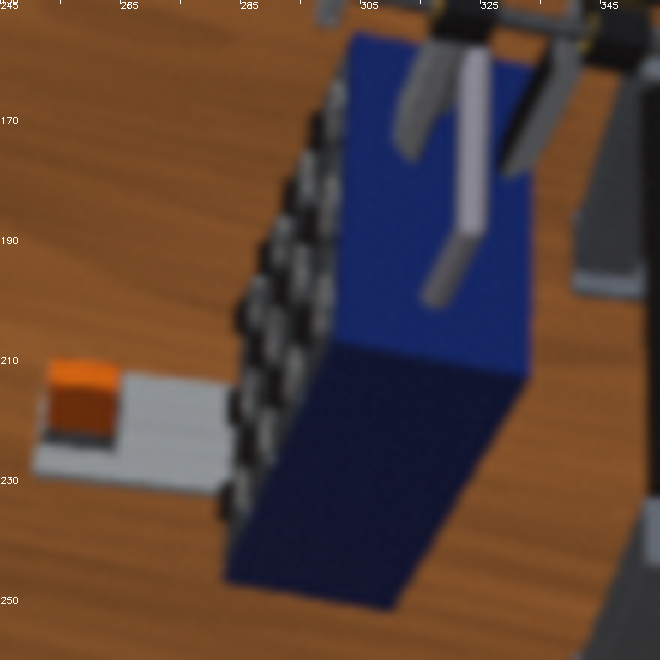

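Released and stable; the handle lies free between the open fingers. Withdraw along the fingers.

>>> drive_tool --pt "0 0 0 0 0 -0.01 0.05" --pt "0 0 0 0 0 -0.025 0.05" --pt "0 0 0 0 0 -0.035 0.05" --pt "0 0 0 0 0 -0.035 0.05" --pt "0 0 0 0 0 -0.035 0.05"

```text
clock: 23.03
ee_pos: [0.5555, 0.1242, 0.3855]
tool_rot: [[0.13, -0.991, 0.019], [-0.983, -0.132, -0.128], [0.13, -0.002, -0.992]]
force: [0.5, 0.3, -0.9]
opening: 0.0503
```

>>> drive_tool --pt "0 0 0 0 0.03 -0.01 0.05" --pt "0 0 0 0 0.03 -0.01 0.05" --pt "0 0 0 0 0.03 0 0.05" --pt "0 0 0 0 0.01 0 0.05" --pt "0 0 0 0 0 0 0.05"

```text
clock: 23.45
ee_pos: [0.4547, 0.1134, 0.4044]
tool_rot: [[0.131, -0.991, 0.021], [-0.983, -0.133, -0.128], [0.13, -0.003, -0.992]]
force: [1.0, -0.7, -0.0]
opening: 0.0496
```

```bash
python3 look.py 27 "(200,80,230,180)" "(130,120,240,160)"; python3 - <<'E'
from fs import *
for i in(26,27):crop(load(f"pics/scene{i}.npz")[0],245,150,110,110,6,f"pics/d{i}.png")
E
```

```text
clock 23.55
qpos [-0.2801, 0.2021, -0.1552, 1.6563, 0.1612, 1.3242, -1.9145]
ee_pos [0.4572, 0.1134, 0.4034]
tool_rot [[0.1298, -0.9913, 0.0204], [-0.983, -0.1314, -0.1282], [0.1298, -0.0034, -0.9915]]
force [0.5403, 1.0573, 0.8843]
moment [0.1307, 0.0144, 0.0062]
opening 0.0501
```

View pics/d27.png

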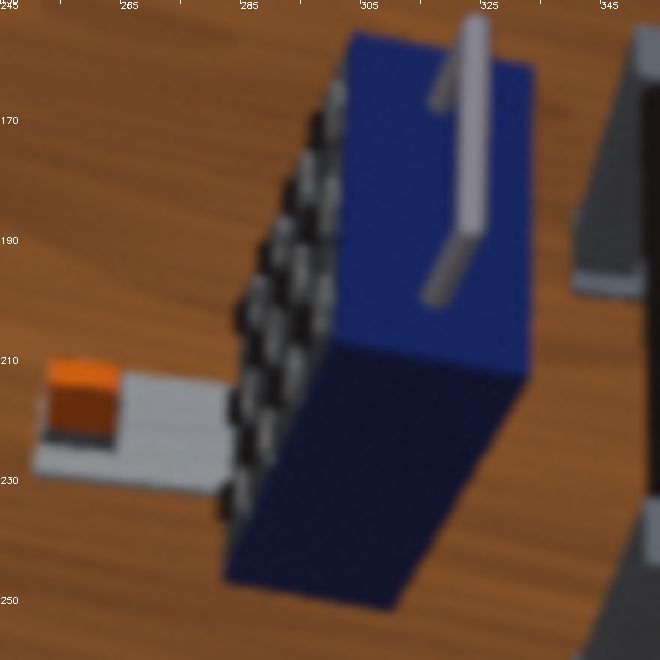

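View pics/tc27.png

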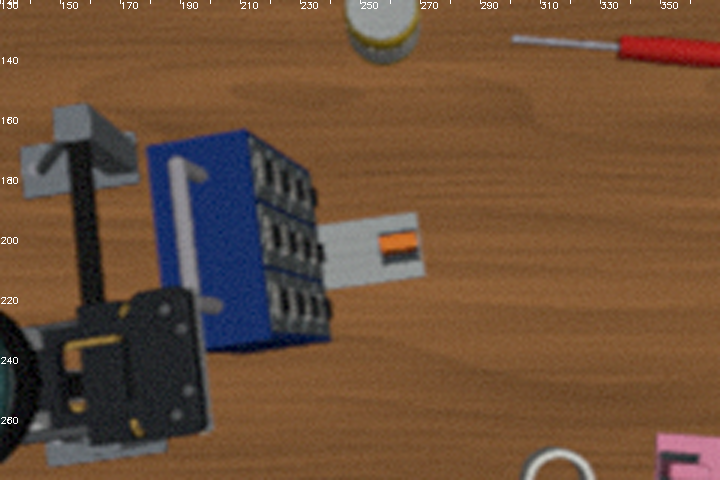

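```bash
python3 - <<'E'
from fs import *
p=fs(27,[[356,33],[336,345],[528,378],[224,581],[395,609]])
t=load("pics/top27.npz")[1:]
px=lambda l,x0,y0:(np.array(l,float)+.5)/3-.5+[x0,y0]
w=onz(px([[416,212],[424.5,275.5]],130,120),.006,*t);d=w[1]-w[0];y=np.arctan2(d[1],d[0])+np.pi+np.pi/2
u=np.array([np.cos(y-0),np.sin(y-0)]);print("plate yaw",np.degrees(y),"tip",w.mean(0)[:2]+.13*np.array([np.cos(y),np.sin(y)]))
print("plate rear mid",w.mean(0))
a=load("pics/scene26.npz")[0].astype(int);b=load("pics/scene27.npz")[0].astype(int)
print("diff bottom area",np.abs(a-b)[200:260,250:330].mean(), "bystanders moved?")
c=load("pics/scene0.npz")[0].astype(int)
print({n:np.abs(c-b)[y0:y1,x0:x1].mean().round(1) for n,(x0,y0,x1,y1) in dict(tin=(228,260,262,300),coup=(220,135,245,166),drv=(130,240,203,275),ref=(20,290,60,320)).items()})
E
```

```text
rear [0.5588 0.114 ] yaw,theta [96.98  7.69]
[[-0.1, -0.4], [-0.4, -0.7], [0.5, -0.0], [0.0, 0.3], [-0.1, 0.9]]
plate yaw 96.98469306392228 tip [0.56346141 0.06989439]
plate rear mid [ 0.57926995 -0.05914084  0.006     ]
diff bottom area 1.5981944444444445 bystanders moved?
{'tin': np.float64(1.2), 'coup': np.float64(1.1), 'drv': np.float64(1.0), 'ref': np.float64(0.9)}
```

```bash
python3 -c "
from rig import env
print(env.sign_off())"
```

```text
the job is handed in; nothing more can be done
None
```

The job is done and was handed in at about 23.6 s of the 72 s allowed; sign-off gives no verdict.

- **Tipping back:** I gripped the handle at 6 N and tipped the cabinet about its rear bottom edge to about 29°. It leaned by itself on the rail after I let go.
- **Plate:** I slid the larger orange-finned plate in flat, tip first, about 28 mm under the middle of the raised front. It was within 1.5 mm sideways and 0.5° of square. I then let go of it.
- **Lowering:** I took the handle again, lowered the cabinet onto the plate, released it and withdrew.

**Last checks:**
- The cabinet stands on the plate with a lean of about 7.7°.
- Its rear edge is within about 1 mm of where it started.
- Its yaw ended about 1.3° from the first fit. It turned about 1° when it settled squarely against the rail.
- The plate did not move during lowering.
- The tin, coupling and screwdriver look unchanged in the pictures.
- The robot touches nothing.

**What did not go perfectly:**
- While lowering, the vertical handle force swung between about +7 N (pressing) and −5 N (pulling up) before I corrected it.
- I went about half a degree past contact. That probably raised the rear edge by around 0.5 mm for a moment, and I backed off before letting go.
- The two cameras disagreed by 1–2 mm throughout, which is within their calibration.

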